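# Unload the coupon clamp

## Robot

A 6-joint arm with a two-finger parallel gripper is mounted at the origin on the work surface. World frame = base frame: x ahead of the robot, y to its left, z up, the work surface at z = 0. Lengths are in mm, angles in degrees, forces in N, time in s.
With the tool pointing down it reaches from about 350 to 850 mm from the base axis. Payload 8.1 kg.
Tool frame: the origin (TCP) lies midway between the tips of the shut fingers; the grasp point (between the pads) lies grip_depth behind it (grip_depth is the distance from the TCP to the grasp point, in mm); z points along the fingers, y is the line along which they close (so a half turn about z gives the same grasp; the last joint's range is limited). The gripper opens to 85 mm and grips with 20 to 120 N. Pads are 22 mm wide; open, the fingers measure 114 mm over their backs; the gripper's body (76 mm by 85 mm) begins 54 mm behind the grasp point. The pads swing forward as they close: fully open they stand 13 mm farther back than shut.
Start: joints at [-70.554, 7.471, 85.268, -0, 87.261, -4.893], TCP at [247.303, -546.669, 231.292] pointing down, gripper open.
Joint ranges: [-169.43, 169.43], [-51.17, 129.36], [1.28, 143.12], [-76.62, 256.62], [0, 156.53], [-152.29, 152.29]. Speed limits (degrees/s): [136.94, 136.94, 159.86, 180, 180, 180].

## Interface

Orientations are given as [roll, pitch, yaw] about the fixed x, y, z axes, in that order (R = Rz(yaw) Ry(pitch) Rx(roll)).
In Python, from bench import sense, snapshot, hand_in, grip_depth gives the robot as it stands. The module is installed in compiled form; this text tells all that it offers.
- The arm moves only by the tool apply_moves, never from a script. Its argument "series" is text: rows parted by semicolons, each of 5 numbers parted by spaces: the shift along the tool's x, y, z each as a share of 0.3 m, from -1 to 1, then the turn about the tool's z as a share of 2 rad, from -1 to 1, then the gripper's target within -1 to 1 (shut at 1, half-way at 0, fully open at -1). In form: tx ty tz twist gripper; .... A call has 1 to 5 rows; each row shifts and turns the commanded pose from where the row before left it, along the tool's axes as they then stand; what a row does not reach is not made up. A row lasts 1/12 s, in which the tool goes at most 41.7 mm and 7.16 degrees, less where a joint would pass 70% of its speed; a pose out of reach is approached as far as the arm can. A call with a number of a shift or a turn outside -1 to 1 is refused whole. A call with a gripper value outside its range is refused whole. The fingers move at their own pace and stop on an object; "squeeze" is the grip in N (left out, the last holds). Time passes only in rows, so rows that do not move let the fingers close. It gives the time, the measured TCP pose, the force, the opening and the grip force at its end, in the units of the state.
- sense(): the state, without advancing time (a new reading comes with each control period).
- snapshot(name): name is "scene" or "top" or "wrist"; returns a dict with "frame" (480x640x3 uint8, blue, green, red), "depth" (480x640 float32, mm along the optical axis (not along the pixel's ray), 0 where there is no reading), "intrinsics" (3x3 intrinsics, pixels), "extrinsics" (4x4, takes a point from camera to world coordinates); the wrist camera has in their place "tool_from_camera" (4x4, takes a point from camera to tool coordinates, whose origin is the TCP and whose axes are the flange's). Camera axes: x right, y down, z forward; pixel columns grow to the right and rows downward; lengths in mm; the calibration is good to about 2 mm. A picture is of the moment at which its call begins: read the wrist's pose just before it.
- hand_in(): hands the job in; it is judged then, once.
The state is a dict: "time": time; "joint_pos": joint angles; "qd": joint speeds; "joint_efforts": joint torques, N m; "tool_pos": TCP position; "tcp_rot": TCP orientation; "ft_force": force on the tool from outside, world axes, zero at the start; "wrist_torque": the same for the moment, N m; "finger_gap": finger opening in mm; "grip_force": force on a finger pad.
Only numpy, scipy, OpenCV 4.12 (cv2) and the standard library are available. Lean on these libraries where they do the work, as an engineer would, in place of code of your own. Each camera call takes 0.05 s, during which the arm holds its last target. There are 200 camera calls.

## Task

Loosen both knobs of the coupon clamp to their end stops, swing the hinged bar fully up and back, slide every test coupon out from beneath it and lay each flat on the floor of the shallow tray, side by side without overlapping. When they are all in the tray, swing the bar down again and turn both knobs back to fully locked, leaving the other things on the bench alone.

Things in the scene. Friction and masses are not known exactly. Their poses are not given: they have to be found in the camera images.
- clamp: Coupon clamp, fixed: aluminium base, top face 30 mm above the bench. Origin on the bench; x points from the open front (robot side) to the hinge at the rear, y left, z up. Base spans x -45 to +80, y +-145 mm. Three lanes along x at y = -60, 0, +60 mm, each 30 mm wide, open at the front, closed by a stop at x = +24 mm.
- clamp_front (a point): Top front edge of the clamp base (clamp frame x -45, y 0, z 30 mm; axes as the clamp). The coupons' plain tails overhang this edge by about 55 mm, 30 mm clear above the bench, so they can be straddled and gripped by their two long edges from above.
- clamp_lips (a point): Middle of the rails (clamp frame x +10, y 0, z 38 mm). Rails from x -10 to +30 mm have inward lips (underside 38, top 42 mm above the bench; 18 mm gap) over both edges of each coupon: a coupon cannot be lifted there, it must be drawn straight out along the clamp's -x by 40 mm or more before it can be raised.
- bar (a joint): Angle of the hinged clamp bar, rad: 0 = down, 1.7 = upper stop (up and back). Stiff friction hinge: it stays at any angle where it is left; about 8 N at the rod lifts it. Down, it blocks the coupons' raised tabs. A locked knob's tongue lies over the bar's end and stops it from rising.
- bar_rod (a point): Centre of the bar's handle: round black rod, 12 mm diameter, 100 mm long, parallel to the clamp's y, on two posts (at +-40 mm) above the steel bar (25 mm wide in x, 224 long in y, 12 thick). With the bar down it is 88 mm above the bench, the bar's top face 40 mm below the rod's centre.
- bar_hinge (a point): Point on the bar's hinge axis (parallel to the clamp's y), at mid-width, 42.5 mm above the bench. With the bar down the rod centre is 82.5 mm towards the clamp's -x and 45.5 mm above this axis; raising the bar carries it up and over towards +x.
- knob_left (a joint): Captive quarter-turn bolt knob at the clamp's left end (clamp frame x -27.5, y +130 mm), rad: 0 = fully locked (tongue over the bar's end), 1.45 = fully loosened end stop; grows anticlockwise seen from above. Starts between 0 and 0.2. Friction about 0.06 N m; it stays where it is left.
- knob_left_grip (a point): On the left knob's axis, at the height to grip (72 mm above the bench). The knob is a black wing 38 mm long (along this point's y axis), 14 mm thick (along its x axis), from 60 to 82 mm above the bench. Under it a flat steel tongue, 10 mm wide, reaches 30 mm along this point's -y axis, its top 58.5 mm above the bench.
- knob_right (a joint): The same kind of knob at the clamp's right end (clamp frame x -27.5, y -130 mm): 0 = fully locked, 1.45 = fully loosened end stop, grows anticlockwise seen from above. Starts between 0 and 0.2.
- knob_right_grip (a point): As knob_left_grip, for the right knob; its tongue points along this point's +y axis.
- tray: Shallow plain blue open tray, fixed, 170 x 230 mm outside (x by y), inside 160 x 220 mm, floor 4 mm thick, walls 14 mm high. Origin at its centre on the bench; x along its short side, y along its long side. Three coupons fit side by side, each along x, 60 mm apart.
- coupon1_mid (a point): Centre of an olive glass-fibre test coupon's flat plate (half-way up its 5 mm): 120 mm long (x) by 26 wide (y), z up. A raised tab 28 x 12 mm, 6 mm high, stands on its top, 45 mm from the centre towards +x; the plain tail is at -x. 30 to 55 g. Starts in a clamp lane, tail to the front, centre near x -40 mm of the clamp frame. Absent in some starts (two or three are present).
- coupon2_mid (a point): Centre of an olive glass-fibre test coupon's flat plate (half-way up its 5 mm): 120 mm long (x) by 26 wide (y), z up. A raised tab 28 x 12 mm, 6 mm high, stands on its top, 45 mm from the centre towards +x; the plain tail is at -x. 30 to 55 g. Starts in a clamp lane, tail to the front, centre near x -40 mm of the clamp frame. Absent in some starts (two or three are present).
- coupon3_mid (a point): Centre of an olive glass-fibre test coupon's flat plate (half-way up its 5 mm): 120 mm long (x) by 26 wide (y), z up. A raised tab 28 x 12 mm, 6 mm high, stands on its top, 45 mm from the centre towards +x; the plain tail is at -x. 30 to 55 g. Starts in a clamp lane, tail to the front, centre near x -40 mm of the clamp frame. Absent in some starts (two or three are present).
- jar: Bystander: small amber glass jar with a lid, 40 mm across, 45 mm tall, standing just beyond the tray. Origin at the centre of its underside. Leave it where it is.
- dish: Bystander: shallow glass dish, 64 mm across, 16 mm tall, beyond the clamp. Origin at the centre of its underside. Leave it where it is.
- wash_bottle: Bystander: white bottle, 66 mm across, 150 mm tall, at the left side of the work area. Origin at the centre of its underside. Leave it where it is.
- beaker: Bystander: glass beaker, 70 mm across, 85 mm tall, at the right side of the work area. Origin at the centre of its underside. Leave it where it is.
- weight: Bystander: brass knob weight, 36 mm across, 47 mm tall, at the left side of the work area. Origin at the centre of its underside. Leave it where it is.
- marker: Bystander: marker pen lying flat, 115 mm long, 13 mm thick, beyond the clamp and tray. Origin at the centre of its underside. Leave it where it is.
Things that resemble listed ones, but are neither listed nor needed, are in the scene too. What is shaped like the part that bears coupon2_mid but red is not meant.

How it is judged:
By the outcome, as a careful person would: the job done as asked, in the order asked, and still so for the second after the job is handed in, with the robot touching nothing.
Of coupon1, coupon2, coupon3 only 2 to 3 are there at a start; the rules pass over those that are not, and their reading is None.
At some moment in a run one of coupon1, coupon2, coupon3 may be knocked a few centimetres aside while the robot is not near it.
Once in a run the grip may slacken for a moment while it holds something.
It also fails if it takes over 210 s, if anything falls off the work surface, if the arm or the gripper's body presses on something with over 40 N, if the wrist force passes 120 N, or if a joint passes its speed limit or range.

## Working session

There is one attempt and no reset: what is moved stays moved. The work goes in short steps, Python scripts to look and compute and a tool call to move; the robot and the scene stay as the last step left them, time stands still between calls to the robot, and variables do not carry over. Pictures are saved under pics/ and viewed, at most 14 in all, crops included, and the job is handed in when it is done.

Besides the shell and the picture viewer there is one more tool, called after "Emit:" in YAML: its name, and indented under it one key for each argument. apply_moves: Moves the arm, as the interface text tells. Its arguments: {"type":"object","properties":{"series":{"type":"string"},"squeeze":{"type":"number"}},"required":["series"]}

```bash
mkdir -p pics; ls
python3 - <<'E'
from bench import sense, snapshot, grip_depth
import cv2,numpy as np
print(sense(), grip_depth)
for n in("top","scene"):
    s=snapshot(n); cv2.imwrite(f"pics/{n}0.png",s["frame"]); np.savez(f"{n}0.npz",**s)
    print(s["intrinsics"],s["extrinsics"])
E
```

```text
pics
{'time': 0.0, 'joint_pos': array([-7.05527288e+01,  7.51372656e+00,  8.53309913e+01,  1.65759839e-03,
        8.72599868e+01, -4.89445954e+00]), 'qd': array([ 0.0831108 , -0.04983102, -0.037524  , -0.00142422, -0.03585148,
        0.02485999]), 'joint_efforts': array([ 8.03600506e-04, -5.69404221e+01, -5.00556779e+01,  2.33882008e-05,
        1.48987159e-02,  1.56450772e-07]), 'tool_pos': array([ 247.13987461, -546.13447035,  230.24241178]), 'tcp_rot': array([-1.79895818e+02, -1.05829706e-02,  2.43416403e+01]), 'ft_force': array([ 0.11391219, -0.0177087 ,  0.13475554]), 'wrist_torque': array([ 0.00164976, -0.00349611,  0.0318249 ]), 'grip_force': 0.0, 'finger_gap': 85.45029573632024} 18.700000000000003
[[451.24478631   0.         321.25034724]
 [  0.         451.24478631 241.36467528]
 [  0.           0.           1.        ]] [[-1.52587037e-02 -9.94914737e-01  9.95582184e-02  4.55734428e+02]
 [-9.99496872e-01  1.24080431e-02 -2.91897721e-02  7.38194541e+00]
 [ 2.78060118e-02 -9.99535260e-02 -9.94603498e-01  1.16417441e+03]
 [ 0.00000000e+00  0.00000000e+00  0.00000000e+00  1.00000000e+00]]
[[459.3763369    0.         320.71927032]
 [  0.         459.3763369  244.0479836 ]
 [  0.           0.           1.        ]] [[ 6.40183868e-01  6.38155449e-01 -4.27694094e-01  1.14576260e+03]
 [ 7.68136873e-01 -5.40011028e-01  3.44025920e-01 -5.17007642e+02]
 [-1.14175119e-02 -5.48767449e-01 -8.35897080e-01  1.29733568e+03]
 [ 0.00000000e+00  0.00000000e+00  0.00000000e+00  1.00000000e+00]]
```

View pics/top0.png

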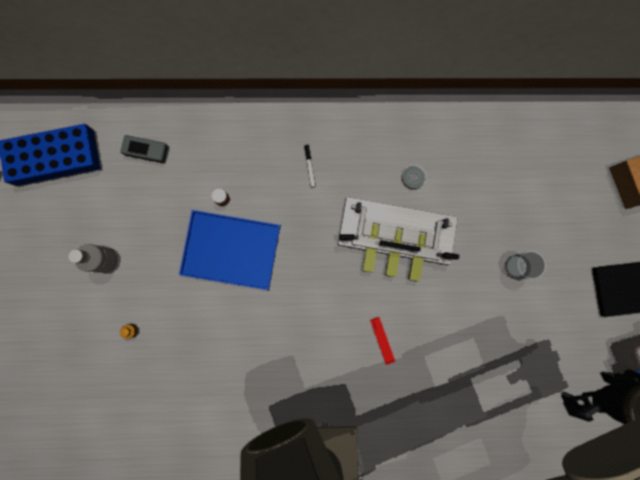

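View pics/scene0.png

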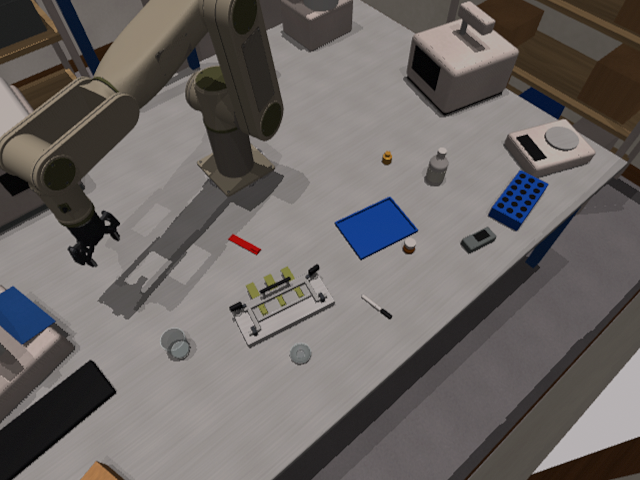

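The top view shows the clamp at (398,235) with three olive coupons, their tails at (370,260), (393,264) and (416,268). The knobs are at (347,238) and (449,256), the rod at (400,246) and the blue tray at (230,250).

Possible mix-ups:
- **Coupons:** the red strip at (383,340) is a decoy. The olive ones at the clamp are the right ones.
- **Tray:** the blue rack at (48,155) has holes, and there is a blue-lidded box in scene view at (20,320). The plain shallow tray is at (230,250).
- **Knobs:** the small black items at (357,207) and (446,223) are hinge-end parts. The knobs are the front wings.

```bash
cat > h.py <<'E'
import numpy as np, cv2
from scipy.spatial.transform import Rotation as R
from bench import sense, snapshot, grip_depth
def T_tool(s):
    T=np.eye(4);T[:3,:3]=R.from_euler('xyz',s['tcp_rot'],degrees=True).as_matrix();T[:3,3]=s['tool_pos'];return T
def cam(n):
    st=sense(); s=dict(snapshot(n))
    if n=="wrist": s["extrinsics"]=T_tool(st)@s["tool_from_camera"]
    return s
def cast(s,uv,z):
    uv=np.atleast_2d(np.asarray(uv,float)); E=s["extrinsics"]
    d=(np.c_[uv,np.ones(len(uv))]@np.linalg.inv(s["intrinsics"]).T)@E[:3,:3].T
    o=E[:3,3]; return (o+d*((z-o[2])/d[:,2])[:,None])[:,:2]
def proj(s,p):
    p=np.atleast_2d(np.asarray(p,float)); E=np.linalg.inv(s["extrinsics"])
    c=p@E[:3,:3].T+E[:3,3]; q=c@s["intrinsics"].T; return q[:,:2]/q[:,2:]
def olive(f):
    h=cv2.cvtColor(f,cv2.COLOR_BGR2HSV); return cv2.inRange(h,(22,80,60),(40,255,255))
def blue(f):
    h=cv2.cvtColor(f,cv2.COLOR_BGR2HSV); return cv2.inRange(h,(105,130,40),(125,255,255))
def blobs(m,a=20):
    cs,_=cv2.findContours(m,cv2.RETR_EXTERNAL,cv2.CHAIN_APPROX_NONE)
    return [c[:,0,:] for c in cs if cv2.contourArea(c)>a]
def rect(xy):
    r=cv2.minAreaRect(xy.astype(np.float32)); c,(w,h),a=r
    return np.round(c,1),round(max(w,h),1),round(min(w,h),1),round(a if w>=h else a+90,1) # long-axis dir
def go(dx,dy,dz,dyaw=0,s=None):
    """world shift -> tool shares"""
    s=s or sense(); v=T_tool(s)[:3,:3].T@np.array([dx,dy,dz]); return np.round(v/300,3)
def to(p,yaw=None):
    s=sense(); d=np.asarray(p)-s['tool_pos']; out=go(*d,s=s)
    dy=0 if yaw is None else ((yaw-s['tcp_rot'][2]+90)%180-90)
    print("tool shift mm",np.round(out*300,1),"share",out,"twist share",round(-np.radians(dy)/2,3),"yawdelta",round(dy,2))
E
python3 - <<'E'
from h import *
s=dict(np.load("top0.npz"))
for c in blobs(blue(s["frame"]),300): print("blue",c.mean(0),rect(cast(s,c,14)))
for c in blobs(olive(s["frame"])): print("olive",c.mean(0),rect(cast(s,c,35)))
print("knobs",cast(s,[[347,237.5],[449,256]],82),"rod",cast(s,[[381,242],[420,249]],94))
print(snapshot("wrist")["tool_from_camera"],snapshot("wrist")["intrinsics"])
E
```

```text
blue [229.74503311 249.81125828] (array([553.3, 207.1]), 228.5, 167.7, 79.6)
blue [ 45.53937008 152.93307087] (array([808.5, 679. ]), 229.0, 113.8, 101.4)
olive [415.78688525 268.24590164] (array([ 497.9, -262.7]), 60.0, 27.9, 167.2)
olive [392.29508197 263.75409836] (array([ 509.6, -203.5]), 59.9, 27.3, 167.9)
olive [369.26229508 259.67213115] (array([ 521.6, -145.8]), 58.4, 26.5, 168.1)
olive [421.13888889 240.66666667] (array([ 568.9, -277.5]), 33.1, 20.5, 171.5)
olive [397.56756757 236.83783784] (array([ 579.7, -216.9]), 33.9, 20.7, 171.8)
olive [374.45714286 231.14285714] (array([ 593.8, -159.9]), 32.3, 18.2, 172.1)
knobs [[ 572.66932556  -86.78135046]
 [ 524.56925315 -333.40276167]] rod [[ 559.54563222 -167.0275893 ]
 [ 541.52963637 -260.3298261 ]]
[[ 2.68141433e-05 -9.62427982e-01 -2.71537066e-01  6.93406367e+01]
 [ 9.99999824e-01 -1.34943056e-04  5.77037655e-04  1.96128107e+00]
 [-5.91999227e-04 -2.71537034e-01  9.62427810e-01 -1.41881543e+02]
 [ 0.00000000e+00  0.00000000e+00  0.00000000e+00  1.00000000e+00]] [[340.99835625   0.         317.26513781]
 [  0.         340.99835625 241.4560061 ]
 [  0.           0.           1.        ]]
```

Emit:
apply_moves:
  series: "0.116 -0.05 0 0 -1;0.116 -0.05 0 0 -1;0.116 -0.05 0 0 -1;0.116 -0.05 0 0 -1;0.116 -0.05 0 0 -1"

```text
time: 0.62
tool_pos: [375.7, -405.1, 231.1]
tcp_rot: [-180.0, -0.0, 24.3]
ft_force: [0.1, 0.4, -0.9]
finger_gap: 85.4
grip_force: 0.0
```

Emit:
apply_moves:
  series: "0.116 -0.05 0 0 -1;0.116 -0.05 0 0 -1;0.116 -0.05 0 0 -1;0.116 -0.05 0 0 -1;0.116 -0.05 0 0 -1"

```text
time: 1.03
tool_pos: [503.5, -264.9, 231.2]
tcp_rot: [-180.0, 0.0, 24.3]
ft_force: [0.7, -0.6, 0.2]
finger_gap: 85.4
grip_force: 0.0
```

Emit:
apply_moves:
  series: "0.116 -0.05 0 0 -1;0.116 -0.05 0 0 -1;0 0 0 -0.06 -1;0 0 0 -0.06 -1;0 0 0 -0.06 -1"

```text
time: 1.45
tool_pos: [554.0, -209.4, 230.8]
tcp_rot: [-180.0, 0.0, 45.4]
ft_force: [0.7, -0.4, -0.5]
finger_gap: 85.6
grip_force: 0.0
```

Emit:
apply_moves:
  series: "0 0 0 -0.06 -1;0 0 0 -0.06 -1;0 0 0 -0.06 -1;0 0 0 -0.06 -1;0 0 0 -0.057 -1"

```text
time: 1.87
tool_pos: [553.5, -210.5, 231.0]
tcp_rot: [-180.0, -0.0, 79.3]
ft_force: [-1.0, 0.7, -0.5]
finger_gap: 85.2
grip_force: 0.0
```

Run:
```python
from h import *
s=sense();print(s['time'],s['tool_pos'],s['tcp_rot'])
c=cam("wrist"); cv2.imwrite("pics/w1.png",c["frame"]); np.savez("w1.npz",**c)
```

```text
1.8667 [ 553.46888594 -210.46056411  230.96826339] [-1.79969479e+02 -8.67705579e-03  7.93487698e+01]
```

View pics/w1.png

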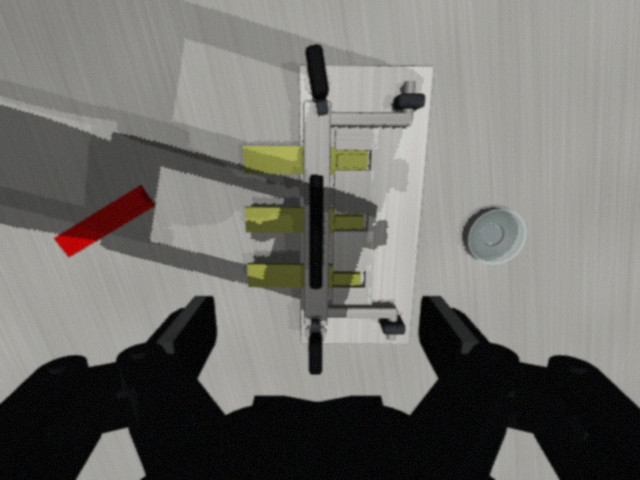

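The wrist view shows the left knob at (317,72), slightly turned, and the right knob at (315,352). The rod is at (316,232) and the three coupon tails are at x≈270. The red decoy is apart from these at (105,220).

```bash
cat >> h.py <<'E'
def dark(f): return cv2.inRange(f.max(2),0,38)
E
python3 - <<'E'
from h import *
s=dict(np.load("w1.npz")); f=s["frame"]
m=dark(f); 
for x0,y0,x1,y1,z,n in[(300,40,335,103,82,"kl"),(303,170,330,292,94,"rod"),(303,330,330,378,82,"kr")]:
    mm=np.zeros_like(m);mm[y0:y1,x0:x1]=m[y0:y1,x0:x1]
    c=max(blobs(mm),key=len);print(n,c.min(0),c.max(0),rect(cast(s,c,z)))
for c in blobs(olive(f),200): print(c.mean(0),rect(cast(s,c,35)))
E
```

```text
kl [306  45] [327 102] (array([577., -92.]), 40.1, 12.5, 88.6)
rod [309 176] [323 288] (array([ 553.1, -215.7]), 97.6, 11.5, 79.6)
kr [309 331] [320 373] (array([ 528.9, -335.2]), 46.9, 10.7, 79.5)
[341.93333333 277.6952381 ] (array([ 570.1, -281.3]), 33.1, 23.8, 169.8)
[275.24503311 275.15231788] (array([ 499.2, -266.8]), 59.8, 26.7, 166.1)
[343.75396825 219.91269841] (array([ 582.2, -221.3]), 33.6, 24.8, 169.9)
[274.20496894 219.14285714] (array([ 511.2, -207.1]), 58.8, 26.8, 169.4)
[346.59482759 159.78448276] (array([ 594.2, -163.4]), 34.9, 24.4, 169.9)
[273.01796407 159.05988024] (array([ 522.4, -149.6]), 57.4, 25.3, 169.4)
```

Emit:
apply_moves:
  series: "0.1035 0 0 0 -1;0.1035 0 0 0 -1;0.1035 0 0 0 -1;0.1035 0 0 0 -1;0 0 0.1 -0.04 -1"

```text
time: 2.33
tool_pos: [581.6, -84.4, 207.8]
tcp_rot: [179.4, -0.1, 83.5]
ft_force: [2.3, -0.6, 1.6]
finger_gap: 85.4
grip_force: 0.0
```

Emit:
apply_moves:
  series: "0 0 0.12 -0.04 -1;0 0 0.12 0 -1;0 0 0.12 0 -1;0 0 0.083 0 -1;0 0 0.04 0 -1"

```text
time: 2.75
tool_pos: [574.1, -87.8, 51.5]
tcp_rot: [-179.6, -0.1, 88.0]
ft_force: [-0.2, -0.0, -0.4]
finger_gap: 85.0
grip_force: 0.0
```

Run:
```python
from h import *
print(sense()['tool_pos']); c=cam("wrist"); cv2.imwrite("pics/w2.png",c["frame"])
```

```text
[574.10005183 -87.78683192  51.51051982]
```

View pics/w2.png

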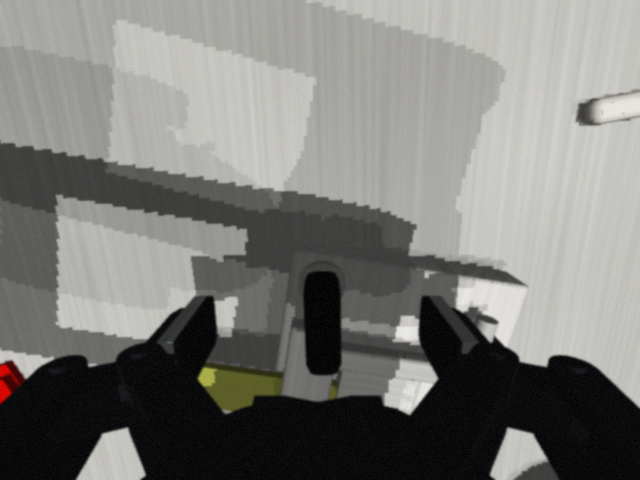

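Emit:
apply_moves:
  series: "0 0 0 0 -1;0 0 0 0 -1;0 0 0 0 -1"

```text
time: 3.05
tool_pos: [579.3, -89.2, 59.2]
tcp_rot: [179.8, 0.1, 88.1]
ft_force: [0.7, -0.5, 0.5]
finger_gap: 85.1
grip_force: 0.0
```

Run:
```python
from h import *
s=sense();print(s['tool_pos'],s['tcp_rot']); c=cam("wrist");m=dark(c["frame"]); 
mm=np.zeros_like(m);mm[250:390,295:352]=m[250:390,295:352]
b=max(blobs(mm),key=len);print(b.min(0),b.max(0),rect(cast(c,b,82)))
```

```text
[579.34539509 -89.17077522  59.19417493] [1.79756706e+02 5.12700352e-02 8.81310634e+01]
[295 262] [327 359] (array([578.6, -84. ]), 41.3, 12.6, 87.1)
```

Emit:
apply_moves:
  series: "0 0 0 0 -1;0 0 0 0 -1;0 0 0 0 -1;0 0 0 0 -1;0 0 0 0 -1"

```text
time: 3.52
tool_pos: [577.3, -88.6, 56.5]
tcp_rot: [180.0, -0.0, 88.2]
ft_force: [-0.3, 1.0, -0.0]
finger_gap: 85.2
grip_force: 0.0
```

Run:
```python
from h import *
s=sense();print(s['tool_pos'],s['tcp_rot']); c=cam("wrist");m=dark(c["frame"]); 
mm=np.zeros_like(m);mm[250:390,295:352]=m[250:390,295:352]
b=max(blobs(mm),key=len);print(b.min(0),b.max(0),rect(cast(c,b,82)))
```

```text
[577.30622514 -88.64741784  56.49911989] [ 1.79995304e+02 -1.44005723e-04  8.81647481e+01]
[296 265] [332 364] (array([577.7, -83.9]), 41.5, 13.4, 88.8)
```

Emit:
apply_moves:
  series: "0.007 0 0 0 0;0 0 0 0 1;0 0 0 0 1;0 0 0 0 1;0 0 0 0 1"
  squeeze: 40

```text
time: 3.98
tool_pos: [577.3, -86.5, 56.3]
tcp_rot: [-180.0, -0.0, 88.2]
ft_force: [-0.5, 1.2, 0.5]
finger_gap: 25.5
grip_force: 0.0
```

Emit:
apply_moves:
  series: "0 0 0 0 1;0 0 0 0 1;0 0 0 0 1;0 0 0 0 1;0 0 0 0 1"

```text
time: 4.4
tool_pos: [576.6, -86.4, 56.6]
tcp_rot: [-179.9, -0.0, 88.2]
ft_force: [-6.8, 1.0, 5.9]
finger_gap: 13.1
grip_force: 41.5
```

Emit:
apply_moves:
  series: "0 0 0 -0.045 1;0 0 0 -0.045 1;0 0 0 -0.045 1;0 0 0 -0.045 1;0 0 0 -0.045 1"

```text
time: 4.82
tool_pos: [576.3, -86.5, 56.5]
tcp_rot: [-179.9, -0.1, 114.2]
ft_force: [-7.1, 0.1, 6.4]
finger_gap: 13.2
grip_force: 41.7
```

Emit:
apply_moves:
  series: "0 0 0 -0.045 1;0 0 0 -0.045 1;0 0 0 -0.045 1;0 0 0 -0.045 1;0 0 0 -0.045 1"

```text
time: 5.23
tool_pos: [576.1, -86.6, 56.5]
tcp_rot: [-179.9, -0.1, 140.0]
ft_force: [-8.7, 0.2, 8.3]
finger_gap: 13.4
grip_force: 41.8
```

Emit:
apply_moves:
  series: "0 0 0 -0.045 1;0 0 0 -0.045 1;0 0 0 -0.045 1;0 0 0 -0.045 1;0 0 0 -0.03 1"

```text
time: 5.65
tool_pos: [575.9, -86.8, 56.5]
tcp_rot: [-180.0, -0.2, 164.0]
ft_force: [-9.4, -0.5, 9.0]
finger_gap: 13.4
grip_force: 45.7
```

Emit:
apply_moves:
  series: "0 0 0 0 1;0 0 0 0 1;0 0 0 0 1"

```text
time: 5.9
tool_pos: [575.9, -86.8, 56.5]
tcp_rot: [-180.0, -0.2, 163.7]
ft_force: [-9.9, -1.1, 7.8]
finger_gap: 13.1
grip_force: 43.8
```

Run:
```python
from h import *
s=sense();print(s['tool_pos'],s['tcp_rot'],s['wrist_torque'],s['ft_force'],s['joint_pos'])
```

```text
[575.8786006  -86.76282564  56.52863654] [-179.96495328   -0.18258177  163.72086556] [-0.00664394  1.52916686 -0.86366251] [-9.88923454 -1.0857198   7.84923592] [-1.35948956e+01  1.35705613e+01  9.73992358e+01 -2.82995798e-02
  6.92142280e+01 -8.73057317e+01]
```

Emit:
apply_moves:
  series: "0 0 0 0 -0.2;0 0 0 0 -0.2;0 0 0 0 -0.2;0 0 -0.1 0 -0.2;0 0 -0.14 0 -0.2"

```text
time: 6.32
tool_pos: [573.7, -85.6, 123.6]
tcp_rot: [-180.0, -0.6, 163.8]
ft_force: [1.2, -0.0, 0.6]
finger_gap: 51.4
grip_force: 0.0
```

Emit:
apply_moves:
  series: "-0.011 -0.108 0 0 -0.2;-0.011 -0.108 0 0 -0.2;-0.011 -0.108 0 0 -0.2;-0.011 -0.108 0 0 -0.2;-0.011 -0.108 0 0 -0.2"

```text
time: 6.73
tool_pos: [547.9, -248.0, 128.3]
tcp_rot: [-180.0, 0.0, 163.8]
ft_force: [0.2, 0.8, 0.2]
finger_gap: 51.2
grip_force: 0.0
```

Emit:
apply_moves:
  series: "-0.011 -0.108 0 0 -0.2;-0.011 -0.108 0 0 -0.2;-0.011 -0.108 0 0 -0.2;0 0 0 0.06 -0.2;0 0 0 0.06 -0.2"

```text
time: 7.15
tool_pos: [529.7, -345.1, 127.9]
tcp_rot: [-180.0, 0.0, 149.6]
ft_force: [0.9, 0.6, 1.0]
finger_gap: 51.3
grip_force: 0.0
```

Emit:
apply_moves:
  series: "0 0 0 0.06 -0.2;0 0 0 0.06 -0.2;0 0 0 0.06 -0.2;0 0 0 0.06 -0.2;0 0 0 0.06 -0.2"

```text
time: 7.57
tool_pos: [530.6, -342.8, 127.9]
tcp_rot: [180.0, 0.0, 115.3]
ft_force: [0.4, 0.4, -1.0]
finger_gap: 51.2
grip_force: 0.0
```

Emit:
apply_moves:
  series: "0 0 0 0.06 -0.2;0 0 0 0.06 -0.2;0 0 0 0.06 -0.2;0 0 0 0.06 -0.2;0 0 0 0.06 -0.2"

```text
time: 7.98
tool_pos: [530.6, -342.8, 128.0]
tcp_rot: [180.0, -0.0, 81.0]
ft_force: [0.2, 0.4, 0.8]
finger_gap: 51.5
grip_force: 0.0
```

Emit:
apply_moves:
  series: "0 0 0 0.01 -0.2;0 0 0 0 -0.2;0 0 0 0 -0.2;0 0 0 0 -0.2;0 0 0 0 -0.2"

```text
time: 8.4
tool_pos: [530.4, -342.8, 128.0]
tcp_rot: [180.0, -0.0, 80.3]
ft_force: [-0.0, -0.3, 0.1]
finger_gap: 51.1
grip_force: 0.0
```

Run:
```python
from h import *
s=sense();print(s['tool_pos'],s['tcp_rot']); c=cam("wrist");cv2.imwrite("pics/w3.png",c["frame"]); np.savez("w3.npz",**c)
print(proj(c,[529,-342.5,82]))
```

```text
[ 530.43185871 -342.80415266  128.04591952] [ 1.79997807e+02 -2.40207016e-04  8.02557032e+01]
[[311.97404376 265.01281262]]
```

View pics/w3.png

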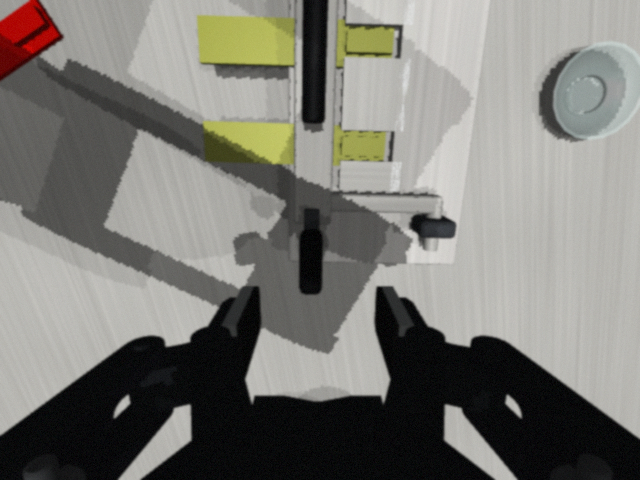

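The right knob wing is at (311,261), in line with the fingers, and its tongue points inward at (311,218). I'll descend and grip.

Emit:
apply_moves:
  series: "0.005 -0.005 0.1 0 -0.2;0 0 0.1 0 -0.2;0 0 0.039 0 -0.2;0 0 0 0 -0.2;0 0 0 0 -0.2"

```text
time: 8.87
tool_pos: [528.7, -340.7, 56.0]
tcp_rot: [-179.9, -0.1, 80.2]
ft_force: [0.6, 0.2, 1.4]
finger_gap: 51.3
grip_force: 0.0
```

Emit:
apply_moves:
  series: "0 0 0 0 1;0 0 0 0 1;0 0 0 0 1;0 0 0 0 1;0 0 0 0 1"

```text
time: 9.28
tool_pos: [527.0, -341.5, 58.4]
tcp_rot: [-179.8, 0.0, 80.1]
ft_force: [-17.8, 4.4, 14.9]
finger_gap: 13.4
grip_force: 39.9
```

Emit:
apply_moves:
  series: "0 0 0 0 1;0 0 0 0 1;0 0 0 0 1;0 0 0 0 1;0 0 0 0 1"

```text
time: 9.7
tool_pos: [527.0, -341.5, 58.5]
tcp_rot: [-179.8, 0.0, 80.1]
ft_force: [-16.1, 4.8, 15.5]
finger_gap: 13.4
grip_force: 39.9
```

Emit:
apply_moves:
  series: "0 -0.007 0 -0.046 1;0 0 0 -0.046 1;0 0 0 -0.046 1;0 0 0 -0.046 1;0 0 0 -0.046 1"

```text
time: 10.12
tool_pos: [526.4, -341.4, 58.5]
tcp_rot: [-179.9, 0.0, 106.7]
ft_force: [-10.1, 1.5, 9.5]
finger_gap: 13.5
grip_force: 39.8
```

Emit:
apply_moves:
  series: "0 0 0 -0.046 1;0 0 0 -0.046 1;0 0 0 -0.046 1;0 0 0 -0.046 1;0 0 0 -0.046 1"

```text
time: 10.53
tool_pos: [526.1, -341.6, 58.5]
tcp_rot: [-179.9, -0.0, 133.1]
ft_force: [-11.4, 1.3, 10.7]
finger_gap: 13.3
grip_force: 39.9
```

Emit:
apply_moves:
  series: "0 0 0 -0.046 1;0 0 0 -0.046 1;0 0 0 -0.046 1;0 0 0 -0.046 1;0 0 0 -0.046 1"

```text
time: 10.95
tool_pos: [525.9, -341.8, 58.5]
tcp_rot: [-179.9, -0.1, 159.4]
ft_force: [-12.3, -0.1, 10.0]
finger_gap: 13.3
grip_force: 39.8
```

Emit:
apply_moves:
  series: "0 0 0 -0.046 1;0 0 0 0 1;0 0 0 0 1;0 0 0 0 1"

```text
time: 11.28
tool_pos: [525.9, -341.9, 58.5]
tcp_rot: [-179.9, -0.1, 164.4]
ft_force: [-12.4, 0.2, 10.1]
finger_gap: 13.5
grip_force: 45.3
```

Run:
```python
from h import *
s=sense();print(s['tool_pos'],s['tcp_rot'],s['wrist_torque'],s['ft_force'])
```

```text
[ 525.88575034 -341.91410618   58.54512745] [-1.79911710e+02 -7.50957807e-02  1.64384459e+02] [ 0.21887928  2.10869533 -0.91448628] [-12.40940451   0.17971477  10.09111441]
```

Emit:
apply_moves:
  series: "0 0 0 0 -0.2;0 0 0 0 -0.2;0 0 0 0 -0.2;0 0 -0.1 0 -0.2;0 0 -0.14 0 -0.2"

```text
time: 11.7
tool_pos: [524.3, -338.3, 123.5]
tcp_rot: [179.8, -0.5, 164.5]
ft_force: [0.2, -0.8, -0.9]
finger_gap: 51.2
grip_force: 0.0
```

Emit:
apply_moves:
  series: "0.009 0.106 0 0 -0.2;0.009 0.106 0 0 -0.2;0.009 0.106 0 0 -0.2;0.009 0.106 0 0 -0.2;0 0 0 0.06 -0.2"

```text
time: 12.12
tool_pos: [552.0, -209.9, 128.3]
tcp_rot: [179.9, 0.0, 157.9]
ft_force: [-0.3, 0.7, 0.6]
finger_gap: 51.3
grip_force: 0.0
```

Emit:
apply_moves:
  series: "0 0 0 0.06 -0.2;0 0 0 0.06 -0.2;0 0 0 0.06 -0.2;0 0 0 0.06 -0.2;0 0 0 0.06 -0.2"

```text
time: 12.53
tool_pos: [551.1, -215.0, 128.4]
tcp_rot: [180.0, 0.0, 122.9]
ft_force: [0.2, 0.6, 0.4]
finger_gap: 51.2
grip_force: 0.0
```

Emit:
apply_moves:
  series: "0 0 0 0.06 -0.2;0 0 0 0.06 -0.2;0 0 0 0.06 -0.2;0 0 0 0.06 -0.2;0 0 0 0.06 -0.2"

```text
time: 12.95
tool_pos: [551.1, -215.1, 128.4]
tcp_rot: [180.0, 0.0, 88.5]
ft_force: [0.2, -0.3, -1.3]
finger_gap: 51.0
grip_force: 0.0
```

Emit:
apply_moves:
  series: "0 0 0 0.06 -0.2;0 0 0 0.028 -0.2;0 0 0 0 -0.2;0 0 0 0 -0.2;0 0 0 0 -0.2"

```text
time: 13.37
tool_pos: [550.9, -215.2, 128.2]
tcp_rot: [180.0, 0.0, 78.9]
ft_force: [0.5, -0.2, -0.0]
finger_gap: 50.7
grip_force: 0.0
```

Run:
```python
from h import *
s=sense();print(s['tool_pos'],s['tcp_rot']); c=cam("wrist");cv2.imwrite("pics/w4.png",c["frame"]); np.savez("w4.npz",**c)
print(proj(c,[[550.9,-214.4,94],[575.9,-86.8,82]]));to([550.9,-214.4,70],78.9)
```

```text
[ 550.92709549 -215.18672204  128.21406001] [1.79976463e+02 1.41025303e-03 7.89159815e+01]
[[313.90234427 271.13679106]
 [313.41678089   8.15532699]]
tool shift mm [ 0.9 -0.  58.2] share [ 0.003 -0.     0.194] twist share -0.0 yawdelta 0.01
```

View pics/w4.png

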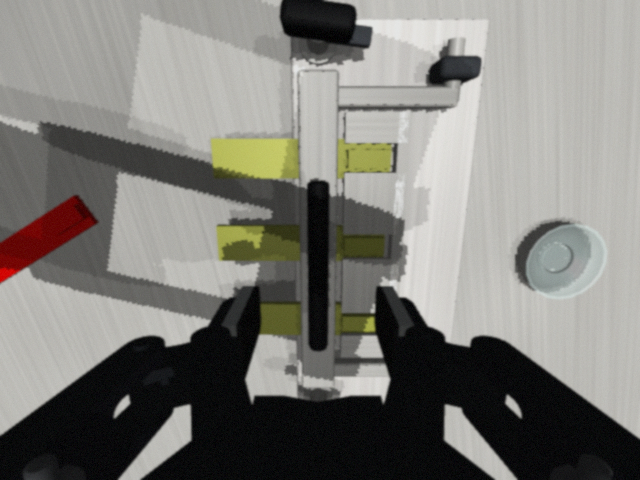

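The left knob is now crosswise at (318,20), so it is loosened. The rod at (318,265) lies between the fingers. I'll descend and grip it.

Emit:
apply_moves:
  series: "0.003 0.003 0.08 0 -0.2;0 0 0.08 0 -0.2;0 0 0.034 0 -0.2;0 0 0 0 -0.2;0 0 0 0 -0.2"

```text
time: 13.83
tool_pos: [551.3, -214.3, 69.5]
tcp_rot: [-179.9, -0.0, 78.8]
ft_force: [0.3, 0.2, 0.5]
finger_gap: 51.2
grip_force: 0.0
```

Emit:
apply_moves:
  series: "0 0 0 0 1;0 0 0 0 1;0 0 0 0 1;0 0 0 0 1;0 0 0 0 1"
  squeeze: 40

```text
time: 14.25
tool_pos: [551.3, -214.8, 71.4]
tcp_rot: [-180.0, 0.0, 78.8]
ft_force: [-8.0, 1.7, 9.5]
finger_gap: 10.5
grip_force: 39.3
```

Emit:
apply_moves:
  series: "0 0 0 0 1;0 0 0 0 1;0 0 0 0 1"

```text
time: 14.5
tool_pos: [551.4, -214.8, 71.4]
tcp_rot: [-180.0, 0.0, 78.8]
ft_force: [-7.6, 2.2, 9.4]
finger_gap: 10.3
grip_force: 39.3
```

Run:
```python
import numpy as np
r=np.hypot(82.5,45.5);a0=np.arctan2(45.5,-82.5)
th=np.linspace(0,1.74,21);p=np.c_[r*np.cos(a0-th),r*np.sin(a0-th)]
print(np.round(np.c_[th[1:],np.diff(p,axis=0)/300],3))
```

```text
[[ 8.700e-02  1.400e-02  2.300e-02]
 [ 1.740e-01  1.600e-02  2.200e-02]
 [ 2.610e-01  1.800e-02  2.100e-02]
 [ 3.480e-01  2.000e-02  1.900e-02]
 [ 4.350e-01  2.100e-02  1.700e-02]
 [ 5.220e-01  2.300e-02  1.500e-02]
 [ 6.090e-01  2.400e-02  1.300e-02]
 [ 6.960e-01  2.500e-02  1.100e-02]
 [ 7.830e-01  2.600e-02  9.000e-03]
 [ 8.700e-01  2.700e-02  7.000e-03]
 [ 9.570e-01  2.700e-02  4.000e-03]
 [ 1.044e+00  2.700e-02  2.000e-03]
 [ 1.131e+00  2.700e-02 -1.000e-03]
 [ 1.218e+00  2.700e-02 -3.000e-03]
 [ 1.305e+00  2.700e-02 -5.000e-03]
 [ 1.392e+00  2.600e-02 -8.000e-03]
 [ 1.479e+00  2.500e-02 -1.000e-02]
 [ 1.566e+00  2.500e-02 -1.200e-02]
 [ 1.653e+00  2.300e-02 -1.400e-02]
 [ 1.740e+00  2.200e-02 -1.600e-02]]
```

Emit:
apply_moves:
  series: "0 0.014 -0.023 0 1;0 0.016 -0.022 0 1;0 0.018 -0.021 0 1;0 0.02 -0.019 0 1;0 0.021 -0.017 0 1"

```text
time: 14.92
tool_pos: [572.7, -218.9, 99.7]
tcp_rot: [-179.3, -0.0, 78.8]
ft_force: [-26.5, 4.9, 16.4]
finger_gap: 10.5
grip_force: 40.5
```

Emit:
apply_moves:
  series: "0 0.023 -0.015 0 1;0 0.024 -0.013 0 1;0 0.025 -0.011 0 1;0 0.026 -0.009 0 1;0 0.027 -0.007 0 1"

```text
time: 15.33
tool_pos: [613.7, -227.1, 118.9]
tcp_rot: [-179.9, 0.0, 78.8]
ft_force: [-12.2, 3.1, 12.2]
finger_gap: 10.3
grip_force: 41.1
```

Emit:
apply_moves:
  series: "0 0.027 -0.004 0 1;0 0.027 -0.002 0 1;0 0.027 0.001 0 1;0 0.027 0.003 0 1;0 0.027 0.005 0 1"

```text
time: 15.75
tool_pos: [654.3, -235.1, 117.7]
tcp_rot: [-180.0, 0.0, 78.8]
ft_force: [-7.5, -0.0, 1.6]
finger_gap: 10.4
grip_force: 41.0
```

Emit:
apply_moves:
  series: "0 0.026 0.008 0 1;0 0.025 0.01 0 1;0 0.025 0.012 0 1;0 0.023 0.014 0 1"

```text
time: 16.08
tool_pos: [684.0, -240.9, 104.6]
tcp_rot: [180.0, 0.0, 78.8]
ft_force: [-3.0, 2.1, 5.3]
finger_gap: 10.4
grip_force: 40.1
```

Emit:
apply_moves:
  series: "0 0.011 0.008 0 1;0 0.011 0.008 0 1;0 0 0 0 1;0 0 0 0 1"

```text
time: 16.42
tool_pos: [687.3, -241.6, 101.9]
tcp_rot: [-179.6, 0.0, 78.8]
ft_force: [-28.6, 8.0, 27.3]
finger_gap: 10.2
grip_force: 42.9
```

Run:
```python
from h import *
s=sense();print(s['tool_pos'],s['ft_force']); c=cam("scene");i=cv2.resize(c["frame"][200:380,180:400],(660,540));cv2.imwrite("pics/s5.png",i)
ψ=np.radians(-11.07); g=s['tool_pos'][:2]-np.array([577.9,-219.7]); print("clamp x",g@[np.cos(ψ),np.sin(ψ)])
```

```text
[ 687.26687505 -241.55543672  101.89807685] [-28.6341315    8.01732292  27.34696505]
clamp x 111.52834378068228
```

View pics/s5.png

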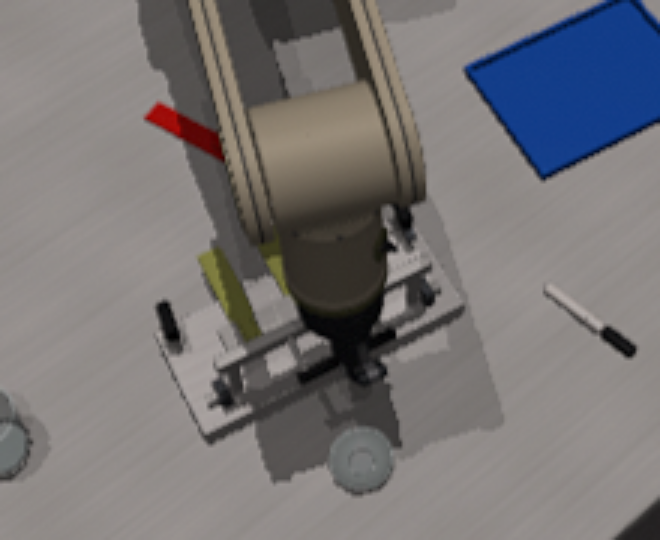

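The scene crop shows the bar swung back, with the rod at (350,355) behind the hinge. The contact force and the position (clamp x = 111.5) match the stop. I'll release and go to the coupons.

Emit:
apply_moves:
  series: "0 0 0 0 0.2;0 0 0 0 0.2;0 0 0 0 0.2;0 0 -0.1 0 0.2;0 0 -0.12 0 0.2"

```text
time: 16.88
tool_pos: [687.5, -240.9, 159.4]
tcp_rot: [-179.5, -0.1, 78.8]
ft_force: [1.1, -0.8, 0.5]
finger_gap: 34.1
grip_force: 0.0
```

Emit:
apply_moves:
  series: "0 -0.124 0 0 0.2;0 -0.124 0 0 0;0 -0.124 0 0 -0.2;0 -0.124 0 0 -0.2;0 -0.124 0 0 -0.2"

```text
time: 17.3
tool_pos: [506.2, -205.4, 163.8]
tcp_rot: [180.0, 0.0, 78.8]
ft_force: [0.0, 0.0, 1.2]
finger_gap: 51.0
grip_force: 0.0
```

Emit:
apply_moves:
  series: "0 0 0 0.06 -0.2;0 0 0 0.06 -0.2;0 0 0 0.06 -0.2;0 0 0 0.06 -0.2;0 0 0 0.06 -0.2"

```text
time: 17.72
tool_pos: [507.8, -205.9, 164.2]
tcp_rot: [180.0, -0.0, 44.1]
ft_force: [-0.3, -0.8, 0.3]
finger_gap: 51.7
grip_force: 0.0
```

Emit:
apply_moves:
  series: "0 0 0 0.06 -0.2;0 0 0 0.06 -0.2;0 0 0 0.06 -0.2;0 0 0 0.06 -0.2;0 0 0 0.06 -0.2"

```text
time: 18.13
tool_pos: [507.9, -205.9, 164.1]
tcp_rot: [180.0, -0.0, 9.7]
ft_force: [-0.4, -0.2, -0.2]
finger_gap: 51.4
grip_force: 0.0
```

Emit:
apply_moves:
  series: "0 0 0 0.06 -0.2;0 0 0 0.06 -0.2;0 0 0 0.06 -0.2;0 0 0 0.005 -0.2;0 0 0 0 -0.2"

```text
time: 18.55
tool_pos: [507.8, -205.8, 164.1]
tcp_rot: [180.0, -0.0, -11.0]
ft_force: [0.2, 0.2, 0.3]
finger_gap: 51.2
grip_force: 0.0
```

Emit:
apply_moves:
  series: "0 0 0 0 -0.2;0 0 0 0 -0.2;0 0 0 0 -0.2"

```text
time: 18.8
tool_pos: [507.7, -205.8, 164.0]
tcp_rot: [-180.0, -0.0, -11.1]
ft_force: [0.0, 0.1, 0.1]
finger_gap: 51.3
grip_force: 0.0
```

Run:
```python
from h import *
s=sense();print(s['tool_pos'],s['tcp_rot']); c=cam("wrist");cv2.imwrite("pics/w6.png",c["frame"]); np.savez("w6.npz",**c)
for b in blobs(olive(c["frame"]),200): print(b.mean(0),b.min(0),b.max(0),rect(cast(c,b,35)))
```

```text
[ 507.67341652 -205.80472735  164.02789981] [-1.79999388e+02 -2.91094994e-03 -1.10757774e+01]
[393.75706215 190.46892655] [373 114] [412 264] (array([ 528.8, -272.8]), 118.7, 26.4, 168.5)
[317.33053221 190.10644258] [301 114] [334 264] (array([ 540.4, -213.7]), 118.6, 25.5, 168.7)
[242.12430939 188.84530387] [224 112] [262 262] (array([ 553.2, -156.5]), 118.2, 26.8, 169.0)
```

View pics/w6.png

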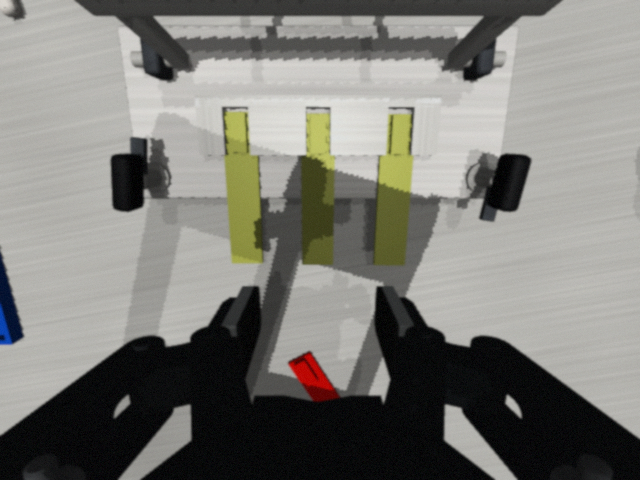

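Both knobs are crosswise at (127,182) and (511,182), and the bar is up at the top of the picture. All three coupons are fully visible, centred near (242,189), (317,190) and (394,190), with the red decoy at (312,375).

Run:
```python
from h import *
c=dict(np.load("w6.npz")); m=dark(c["frame"])
for x0,x1 in((105,146),(490,535)):
    mm=np.zeros_like(m);mm[145:216,x0:x1]=cv2.inRange(c["frame"].max(2),0,25)[145:216,x0:x1]
    b=max(blobs(mm),key=len);print(b.min(0),b.max(0),rect(cast(c,b,82)),rect(cast(c,b,72)))
# grasp 35 mm toward tail
d=np.array([np.cos(np.radians(-11.2)),np.sin(np.radians(-11.2))])
for p in([528.8,-272.8],[540.4,-213.7],[553.2,-156.5]): to(list(np.array(p)-33*d)+[26],-11.2)
tr=np.array([553.3,207.1]);y=np.array([-np.sin(np.radians(-10.4)),np.cos(np.radians(-10.4))])
for k in(-60,0,60):print(tr+k*y-33*d)
```

```text
[112 154] [145 209] (array([577.3, -96.2]), 37.0, 21.0, 162.2) (array([577.3, -90.7]), 38.6, 22.0, 162.2)
[490 155] [528 209] (array([ 530. , -337.4]), 34.9, 20.5, 162.1) (array([ 528. , -342.6]), 36.4, 21.4, 162.1)
tool shift mm [  0.6  61.5 138. ] share [0.002 0.205 0.46 ] twist share 0.001 yawdelta -0.1
tool shift mm [  0.6   1.5 138. ] share [0.002 0.005 0.46 ] twist share 0.001 yawdelta -0.1
tool shift mm [  2.1 -57.3 138. ] share [ 0.007 -0.191  0.46 ] twist share 0.001 yawdelta -0.1
[510.09733116 154.49544534]
[520.92847987 213.50973359]
[531.75962859 272.52402184]
```

Emit:
apply_moves:
  series: "0.002 0.005 0.12 0 0;0 0 0.12 0 0;0 0 0.12 0 0;0 0 0.07 0 0;0 0 0.03 0 0"

```text
time: 19.27
tool_pos: [505.0, -205.9, 21.7]
tcp_rot: [-179.9, 0.4, -11.1]
ft_force: [0.2, 0.5, -1.6]
finger_gap: 42.7
grip_force: 0.0
```

Emit:
apply_moves:
  series: "0 0 0 0 0;0 0 0 0 0;0 0 0 0 0;0 0 0 0 0;0 0 0 0 0"

```text
time: 19.68
tool_pos: [509.4, -208.1, 28.0]
tcp_rot: [179.9, -0.2, -11.2]
ft_force: [0.4, 0.1, 0.1]
finger_gap: 42.6
grip_force: 0.0
```

Emit:
apply_moves:
  series: "0 0 0 0 1;0 0 0 0 1;0 0 0 0 1;0 0 0 0 1;0 0 0 0 1"
  squeeze: 50

```text
time: 20.1
tool_pos: [508.6, -207.8, 26.9]
tcp_rot: [180.0, -0.1, -11.2]
ft_force: [-0.1, -0.4, 6.1]
finger_gap: 24.5
grip_force: 49.6
```

Emit:
apply_moves:
  series: "0 0 0 0 1;0 0 0 0 1;0 0 0 0 1"

```text
time: 20.35
tool_pos: [508.6, -207.8, 26.9]
tcp_rot: [180.0, -0.1, -11.2]
ft_force: [-0.1, -0.1, 5.5]
finger_gap: 24.1
grip_force: 49.6
```

Emit:
apply_moves:
  series: "-0.03 0 0 0 1;-0.04 0 0 0 1;-0.04 0 0 0 1;-0.04 0 0 0 1;-0.04 0 0 0 1"

```text
time: 20.77
tool_pos: [451.8, -196.3, 26.1]
tcp_rot: [180.0, -0.0, -11.2]
ft_force: [0.1, 0.2, 1.3]
finger_gap: 24.2
grip_force: 49.2
```

Emit:
apply_moves:
  series: "-0.03 0 0 0 1;0 0 0 0 1;0 0 -0.05 0 1;0 0 -0.1 0 1;0 0 -0.1 0 1"

```text
time: 21.18
tool_pos: [442.0, -193.8, 100.4]
tcp_rot: [-179.9, 0.2, -11.2]
ft_force: [0.9, -1.3, -0.7]
finger_gap: 24.0
grip_force: 49.1
```

Emit:
apply_moves:
  series: "0 0 -0.1 0 1;0 0 0 0 1;0 0 0 0 1;0 0 0 0 1"

```text
time: 21.52
tool_pos: [443.2, -194.5, 130.6]
tcp_rot: [-180.0, 0.0, -11.2]
ft_force: [0.2, 0.3, -0.6]
finger_gap: 24.2
grip_force: 49.1
```

Run:
```python
from h import *
s=sense();print(s['tool_pos'],s['tcp_rot']);to([520.9,213.5,130],-11.2)
```

```text
[ 443.23760382 -194.53635954  130.61212987] [-1.79995202e+02  1.13690844e-02 -1.11846535e+01]
tool shift mm [  -3.  -415.5    0.6] share [-0.01  -1.385  0.002] twist share 0.0 yawdelta -0.02
```

Emit:
apply_moves:
  series: "0 -0.08 0 0 1;0 -0.105 0 0 1;0 -0.105 0 0 1;0 -0.105 0 0 1;0 -0.105 0 0 1"

```text
time: 21.93
tool_pos: [471.1, -45.8, 128.9]
tcp_rot: [-180.0, 0.2, -11.2]
ft_force: [-0.0, -0.0, 0.5]
finger_gap: 24.1
grip_force: 49.1
```

Emit:
apply_moves:
  series: "0 -0.105 0 0 1;0 -0.105 0 0 1;0 -0.105 0 0 1;0 -0.105 0 0 1;0 -0.105 0 0 1"

```text
time: 22.35
tool_pos: [501.6, 108.6, 128.9]
tcp_rot: [179.9, 0.2, -11.2]
ft_force: [1.0, -0.4, -0.8]
finger_gap: 24.1
grip_force: 49.1
```

Emit:
apply_moves:
  series: "-0.01 -0.105 0 0 1;0 -0.105 0 0 1;0 -0.105 0 0 1;0 -0.045 0 0 1;0 0 0 0 1"

```text
time: 22.77
tool_pos: [519.8, 216.1, 128.9]
tcp_rot: [180.0, 0.2, -11.0]
ft_force: [0.8, -0.4, -1.2]
finger_gap: 24.3
grip_force: 49.1
```

Emit:
apply_moves:
  series: "0 0 0 0 1;0 0 0 0 1;0 0 0 0 1;0 0 0 0 1"

```text
time: 23.1
tool_pos: [520.8, 212.4, 130.8]
tcp_rot: [180.0, 0.0, -11.3]
ft_force: [0.2, 0.8, -0.8]
finger_gap: 24.2
grip_force: 49.1
```

Run:
```python
from h import *
s=sense();print(s['tool_pos'],s['tcp_rot'],s['finger_gap'],s['grip_force']); c=cam("wrist");cv2.imwrite("pics/w7.png",c["frame"]); np.savez("w7.npz",**c)
f=c["frame"]
for b in blobs(olive(f),200): print(b.mean(0),b.min(0),b.max(0),rect(cast(c,b,s['tool_pos'][2]+9)))
t=cam("top")
for b in blobs(olive(t["frame"])): print("olive top",b.mean(0),rect(cast(t,b,35)))
```

```text
[520.7542562  212.37475674 130.75869475] [ 1.79975701e+02  2.11290100e-02 -1.12713374e+01] 24.17191173588661 49.11282777786255
[315.30422125 221.14701601] [278  81] [347 365] (array([553.7, 205.2]), 117.6, 25.4, 170.1)
olive top [190.38596491 393.59649123] (array([206. , 295.3]), 134.7, 15.0, 107.0)
olive top [417.87378641 257.65048544] (array([ 526.7, -269.4]), 119.0, 27.7, 166.5)
olive top [370.77669903 247.30097087] (array([ 554., -151.]), 119.2, 26.5, 166.4)
olive top [222.85964912 231.47368421] (array([595.8, 223.1]), 56.7, 28.4, 169.1)
```

View pics/w7.png

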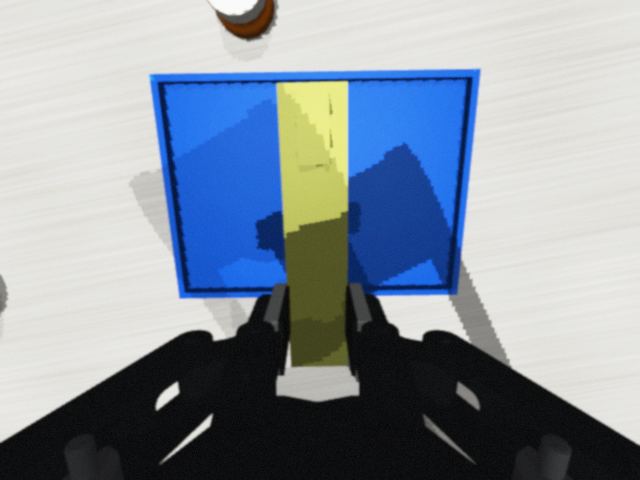

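The coupon is held level at (315,221) above the tray, whose outer corners are at (153,76), (479,70), (459,293) and (181,297). I'll compute the tray from these.

Run:
```python
from h import *
c=dict(np.load("w7.npz")); q=cast(c,[[153,76],[479,70],[459,293],[181,297]],14)
print(np.round(q,1),q.mean(0),rect(q))
m=np.array([553.7,205.2]);ctr=q.mean(0);e=ctr-m
d=np.radians(-10.8);print("tray err in tray axes x,y",e@[np.cos(d),np.sin(d)],e@[-np.sin(d),np.cos(d)])
to([*(np.array([520.8,212.4])+e),130.8])
```

```text
[[657.1 299.8]
 [616.8  77.9]
 [451.9 105.6]
 [493.3 331.1]] [554.74451535 203.57589968] (array([554.8, 203.2]), 229.2, 167.2, 79.6)
tray err in tray axes x,y 1.330340162391241 -1.399610382141576
tool shift mm [1.2 1.8 0.3] share [0.004 0.006 0.001] twist share -0.0 yawdelta 0
```

Emit:
apply_moves:
  series: "0.004 0.006 0.11 0 1;0 0 0.11 0 1;0 0 0.11 0 1;0 0 0.05 0 1;0 0 0.02 0 1"

```text
time: 23.62
tool_pos: [518.8, 210.2, 7.3]
tcp_rot: [179.8, 0.3, -11.2]
ft_force: [0.3, 0.5, -0.3]
finger_gap: 24.2
grip_force: 49.1
```

Emit:
apply_moves:
  series: "0 0 0.008 0 1;0 0 0.007 0 1;0 0 0 0 1;0 0 0 0 1;0 0 0 0 1"

```text
time: 24.03
tool_pos: [522.9, 212.0, 8.1]
tcp_rot: [-179.9, -0.1, -11.2]
ft_force: [-0.6, -0.0, -0.4]
finger_gap: 24.1
grip_force: 49.1
```

Emit:
apply_moves:
  series: "0 0 0.004 0 1;0 0 0 0 1;0 0 0 0 1"

```text
time: 24.28
tool_pos: [521.8, 211.7, 5.6]
tcp_rot: [-180.0, -0.0, -11.2]
ft_force: [0.6, -0.4, -0.7]
finger_gap: 24.3
grip_force: 49.1
```

Emit:
apply_moves:
  series: "0 0 0.008 0 1;0 0 0 0 1;0 0 0 0 0.5;0 0 0 0 0.3;0 0 0 0 0.2"

```text
time: 24.7
tool_pos: [522.0, 211.7, 3.2]
tcp_rot: [-180.0, -0.0, -11.2]
ft_force: [1.7, 1.0, 6.5]
finger_gap: 34.4
grip_force: 4.1
```

Emit:
apply_moves:
  series: "0 0 0 0 0.1;0 0 0 0 0.1;0 0 -0.1 0 0.1;0 0 -0.12 0 0;0 0 -0.12 0 0"

```text
time: 25.12
tool_pos: [520.1, 211.1, 104.4]
tcp_rot: [179.9, 0.2, -11.2]
ft_force: [-0.1, -0.0, 0.4]
finger_gap: 42.8
grip_force: 0.0
```

Emit:
apply_moves:
  series: "0 0 -0.08 0 0;0 0 0 0 0;0 0 0 0 0;0 0 0 0 0;0 0 0 0 0"

```text
time: 25.53
tool_pos: [520.4, 211.2, 126.9]
tcp_rot: [179.9, 0.2, -11.2]
ft_force: [-0.5, 0.4, -1.0]
finger_gap: 42.6
grip_force: 0.0
```

```bash
cat > look.py <<'E'
from h import *
s=sense();print(s['time'],s['tool_pos'],s['tcp_rot'],s['finger_gap'])
c=cam("wrist")
for b in blobs(olive(c["frame"]),200): print("wrist z9",b.mean(0),rect(cast(c,b,9)),"z35",rect(cast(c,b,35))[0])
t=cam("top")
for b in blobs(olive(t["frame"])): print("top z35",b.mean(0),rect(cast(t,b,35)))
E
python3 look.py; python3 -c "
from h import *
to([520.8,-150.1,140],-11.2)"
```

```text
25.5333 [520.3542646  211.20820932 126.85170294] [ 1.79908760e+02  1.72012645e-01 -1.11849310e+01] 42.57719136110793
wrist z9 [314.33604336 188.39295393] (array([554.2, 205. ]), 118.1, 24.7, 170.6) z35 [557.7 204.1]
top z35 [192.18627451 391.68627451] (array([209.2, 291.4]), 122.1, 12.8, 107.0)
top z35 [417.88349515 257.6407767 ] (array([ 526.9, -269.5]), 119.6, 27.7, 166.5)
top z35 [231.52459016 239.57377049] (array([575.7, 198.5]), 61.0, 23.1, 169.8)
top z35 [370.7745098  247.41176471] (array([ 554., -151.]), 119.2, 26.5, 166.4)
tool shift mm [ 70.5 354.3 -12.6] share [ 0.235  1.181 -0.042] twist share 0.0 yawdelta -0.01
```

The first coupon lies at the tray centre (wrist px (314,188), world (554,205)). Next is the left coupon.

Emit:
apply_moves:
  series: "0.02 0.1 -0.042 0 0;0.023 0.118 0 0 0;0.024 0.118 0 0 0;0.024 0.118 0 0 0;0.024 0.118 0 0 0"

```text
time: 26.05
tool_pos: [521.3, 35.2, 140.4]
tcp_rot: [180.0, 0.1, -11.1]
ft_force: [0.9, -0.4, -0.7]
finger_gap: 42.9
grip_force: 0.0
```

Emit:
apply_moves:
  series: "0.024 0.118 0 0 0;0.024 0.118 0 0 0;0.024 0.118 0 0 0;0.024 0.118 0 0 0;0.024 0.118 0 0 0"

```text
time: 26.47
tool_pos: [522.3, -145.6, 140.4]
tcp_rot: [-180.0, 0.1, -11.2]
ft_force: [-0.0, 0.0, 0.8]
finger_gap: 42.6
grip_force: 0.0
```

Emit:
apply_moves:
  series: "0 0.02 0 0 0;0 0 0 0 0;0 0 0 0 0;0 0 0 0 0;0 0 0 0 0"

```text
time: 26.88
tool_pos: [522.0, -148.4, 141.1]
tcp_rot: [-180.0, 0.0, -11.1]
ft_force: [-1.1, -0.5, 0.3]
finger_gap: 42.6
grip_force: 0.0
```

```bash
python3 look.py; python3 -c "
from h import *
to([520.8,-150.1,26.5],-11.2)"
```

```text
26.8833 [ 522.02174801 -148.41677529  141.14692455] [-1.79973327e+02  3.86730464e-02 -1.10886068e+01] 42.64298978048832
wrist z9 [481.73115578 195.29396985] (array([ 522.1, -283.6]), 131.3, 29.7, 168.6) z35 [ 528.6 -272.2]
wrist z9 [314.20822622 191.74550129] (array([ 552.5, -153.4]), 131.8, 28.0, 168.0) z35 [ 556.2 -154.4]
top z35 [371.91428571 385.28571429] (array([ 215.6, -144.2]), 132.8, 13.6, 68.3)
top z35 [414.16666667 276.03333333] (array([ 478.2, -258.6]), 27.0, 19.5, 75.2)
top z35 [229.91176471 250.01960784] (array([549.9, 202.7]), 113.1, 22.5, 170.8)
tool shift mm [ -0.9   1.8 114.9] share [-0.003  0.006  0.383] twist share 0.001 yawdelta -0.12
```

Emit:
apply_moves:
  series: "-0.002 0.002 0.11 0 0;0 0 0.11 0 0;0 0 0.1 0 0;0 0 0.04 0 0;0 0 0.022 0 0"

```text
time: 27.4
tool_pos: [519.5, -149.0, 24.4]
tcp_rot: [-180.0, 0.3, -11.1]
ft_force: [0.1, -0.1, -0.3]
finger_gap: 43.0
grip_force: 0.0
```

Emit:
apply_moves:
  series: "0 0 0 0 0;0 0 0 0 0;0 0 0 0 0;0 0 0 0 0;0 0 0 0 0"

```text
time: 27.82
tool_pos: [522.5, -150.9, 28.5]
tcp_rot: [180.0, -0.1, -11.2]
ft_force: [-0.7, -0.0, -0.1]
finger_gap: 42.3
grip_force: 0.0
```

Emit:
apply_moves:
  series: "0 0 0 0 1;0 0 0 0 1;0 0 0 0 1;0 0 0 0 1;0 0 0 0 1"
  squeeze: 50

```text
time: 28.23
tool_pos: [521.8, -150.7, 27.6]
tcp_rot: [180.0, -0.1, -11.2]
ft_force: [-1.5, 1.4, 5.6]
finger_gap: 24.0
grip_force: 49.1
```

Emit:
apply_moves:
  series: "0 0 0 0 1;0 0 0 0 1"

```text
time: 28.4
tool_pos: [521.8, -150.6, 27.6]
tcp_rot: [180.0, -0.1, -11.2]
ft_force: [-1.4, 0.2, 5.9]
finger_gap: 24.3
grip_force: 49.1
```

Emit:
apply_moves:
  series: "-0.03 0 0 0 1;-0.04 0 0 0 1;-0.04 0 0 0 1;-0.04 0 0 0 1;-0.04 0 0 0 1"

```text
time: 28.82
tool_pos: [465.2, -139.3, 27.0]
tcp_rot: [-180.0, -0.0, -11.2]
ft_force: [0.7, -0.1, -0.0]
finger_gap: 24.6
grip_force: 48.7
```

Emit:
apply_moves:
  series: "-0.03 0 0 0 1;0 0 0 0 1;0 0 0 0 1;0 0 -0.05 0 1;0 0 -0.1 0 1"

```text
time: 29.23
tool_pos: [453.5, -136.3, 68.4]
tcp_rot: [-179.9, 0.5, -11.2]
ft_force: [1.0, 0.0, -0.4]
finger_gap: 24.1
grip_force: 48.8
```

Emit:
apply_moves:
  series: "0 0 -0.1 0 1;0 0 -0.1 0 1;0 0 0 0 1;0 0 0 0 1;0 0 0 0 1"

```text
time: 29.65
tool_pos: [456.8, -137.6, 131.6]
tcp_rot: [-180.0, 0.0, -11.2]
ft_force: [0.3, 0.2, -0.8]
finger_gap: 24.5
grip_force: 48.8
```

```bash
python3 look.py; python3 -c "
from h import *
to([533.1,269,130],-10.8)"
```

```text
29.65 [ 456.7591551  -137.60076873  131.56420606] [-1.79996787e+02  3.39710821e-03 -1.11833282e+01] 24.45686340472015
wrist z9 [313.06965174 196.9800995 ] (array([ 476.2, -140.1]), 192.5, 51.1, 170.9) z35 [ 481.  -141.3]
wrist z9 [498.56832972  98.44685466] (array([ 528.4, -285.4]), 131.2, 30.7, 168.0) z35 [ 528.2 -272.3]
top z35 [362.96907216 437.92783505] (array([  91.5, -119.5]), 119.9, 12.6, 66.2)
top z35 [420.24561404 246.14035088] (array([ 554.9, -274.8]), 62.0, 23.7, 169.8)
top z35 [229.84158416 250.22772277] (array([549.9, 202.6]), 113.1, 22.7, 170.6)
tool shift mm [  -3.  -413.4    0.6] share [-0.01  -1.378  0.002] twist share -0.003 yawdelta 0.39
```

Emit:
apply_moves:
  series: "0 -0.08 0 0 1;0 -0.105 0 0 1;0 -0.105 0 0 1;0 -0.105 0 0 1;0 -0.105 0 0 1"

```text
time: 30.17
tool_pos: [484.8, 11.0, 130.3]
tcp_rot: [180.0, 0.2, -11.2]
ft_force: [0.5, -0.4, -1.4]
finger_gap: 23.9
grip_force: 48.8
```

Emit:
apply_moves:
  series: "0 -0.105 0 0 1;0 -0.105 0 0 1;0 -0.105 0 0 1;0 -0.105 0 0 1;0 -0.105 0 0 1"

```text
time: 30.58
tool_pos: [515.3, 165.5, 130.1]
tcp_rot: [179.9, 0.2, -11.2]
ft_force: [0.1, -0.9, 0.5]
finger_gap: 23.9
grip_force: 48.8
```

Emit:
apply_moves:
  series: "-0.01 -0.105 0 0 1;0 -0.105 0 0 1;0 -0.105 0 -0.003 1;0 -0.038 0 0 1;0 0 0 0 1"

```text
time: 31.0
tool_pos: [532.9, 270.8, 130.1]
tcp_rot: [180.0, 0.1, -10.7]
ft_force: [-0.4, -0.5, -0.8]
finger_gap: 23.8
grip_force: 48.8
```

Emit:
apply_moves:
  series: "0 0 0 0 1;0 0 0 0 1;0 0 0 0 1;0 0 0 0 1;0 0 0 0 1"

```text
time: 31.42
tool_pos: [533.9, 267.6, 132.0]
tcp_rot: [180.0, -0.0, -10.9]
ft_force: [1.3, -0.3, -0.2]
finger_gap: 24.1
grip_force: 48.8
```

```bash
python3 look.py
python3 - <<'E'
from h import *
s=sense();c=cam("wrist");cv2.imwrite("pics/w8.png",c["frame"])
for b in blobs(olive(c["frame"]),200): print("held z",rect(cast(c,b,s['tool_pos'][2]+8)))
to([533.1,269,131],-10.8)
E
```

```text
31.4167 [533.90705438 267.55485294 132.02700661] [ 1.79997221e+02 -5.94906511e-03 -1.09169579e+01] 24.069049380947792
wrist z9 [388.83471074 191.4214876 ] (array([554.4, 205.6]), 118.3, 25.5, 170.6) z35 [559.1 210.3]
wrist z9 [313.96793003 217.94752187] (array([533.3, 268.3]), 232.6, 50.7, 171.2) z35 [540.1 266.8]
top z35 [159.68852459 378.58196721] (array([242.1, 371.5]), 148.6, 13.9, 112.0)
top z35 [417.88349515 257.6407767 ] (array([ 526.9, -269.5]), 119.6, 27.7, 166.5)
top z35 [229.77227723 250.22772277] (array([549.9, 202.9]), 113.2, 22.3, 170.4)
top z35 [197.22580645 225.98387097] (array([611.3, 284.4]), 59.4, 28.2, 170.3)
held z (array([578.3, 229.3]), 59.8, 12.9, 170.6)
held z (array([567.7, 261.1]), 117.6, 25.6, 171.2)
tool shift mm [-0.9 -0.6  1.2] share [-0.003 -0.002  0.004] twist share -0.001 yawdelta 0.08
```

View pics/w8.png

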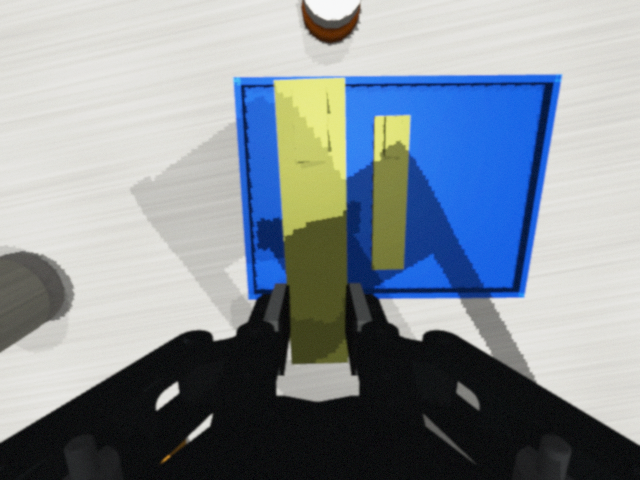

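The second coupon is held over the free left half of the tray, and the first lies flat at (390,192). I'll lower it.

Emit:
apply_moves:
  series: "-0.004 -0.002 0.11 0 1;0 0 0.11 0 1;0 0 0.11 0 1;0 0 0.05 0 1;0 0 0.02 0 1"

```text
time: 31.98
tool_pos: [529.9, 268.1, 7.9]
tcp_rot: [179.8, 0.3, -10.8]
ft_force: [-0.3, 0.2, -0.6]
finger_gap: 23.9
grip_force: 48.8
```

Emit:
apply_moves:
  series: "0 0 0.01 0 1;0 0 0 0 1;0 0 0 0 1;0 0 0.01 0 1;0 0 0.008 0 1"

```text
time: 32.4
tool_pos: [534.1, 269.9, 5.2]
tcp_rot: [-179.9, -0.2, -10.8]
ft_force: [0.0, 0.0, -0.5]
finger_gap: 24.3
grip_force: 48.8
```

Emit:
apply_moves:
  series: "0 0 0 0 1;0 0 0 0 1;0 0 0 0 0.5;0 0 0 0 0.3;0 0 0 0 0.2"

```text
time: 32.82
tool_pos: [532.6, 269.3, 3.5]
tcp_rot: [180.0, 0.0, -10.8]
ft_force: [-0.2, -0.2, 0.3]
finger_gap: 33.9
grip_force: 0.0
```

Emit:
apply_moves:
  series: "0 0 0 0 0.1;0 0 0 0 0.1;0 0 -0.1 0 0.1;0 0 -0.12 0 0;0 0 -0.12 0 0"

```text
time: 33.23
tool_pos: [531.3, 268.8, 105.2]
tcp_rot: [179.9, 0.2, -10.8]
ft_force: [0.7, -0.3, -0.2]
finger_gap: 42.7
grip_force: 0.0
```

Emit:
apply_moves:
  series: "0 0 -0.11 0 0;0 0 0 0 0;0 0 0 0 0;0 0 0 0 0"

```text
time: 33.57
tool_pos: [532.5, 269.3, 138.2]
tcp_rot: [180.0, 0.0, -10.8]
ft_force: [-0.3, -0.1, -1.3]
finger_gap: 42.8
grip_force: 0.0
```

```bash
python3 look.py; python3 -c "
from h import *
to([496.2,-266,140],-11.2)"
```

```text
33.5667 [532.49112042 269.30906123 138.21096952] [ 1.79994338e+02  1.01635138e-02 -1.08385580e+01] 42.793217016383686
wrist z9 [389.27170868 188.41456583] (array([554.4, 205.6]), 118.4, 25.5, 170.6) z35 [558.9 210.3]
wrist z9 [314.92394366 186.87605634] (array([566.7, 262.9]), 118.1, 25.0, 171.5) z35 [570.  262.1]
top z35 [156.3125     381.40178571] (array([235.7, 377.9]), 133.6, 14.7, 112.5)
top z35 [203.28571429 265.28571429] (array([513.8, 267.5]), 19.4, 13.4, 79.7)
top z35 [417.89320388 257.65048544] (array([ 526.7, -269.4]), 119.0, 27.7, 166.5)
top z35 [229.76237624 250.21782178] (array([550.1, 202.7]), 112.8, 22.6, 170.4)
top z35 [208.45901639 235.16393443] (array([586.4, 256.1]), 64.6, 23.0, 171.1)
tool shift mm [ 66.  531.9  -2.7] share [ 0.22   1.773 -0.009] twist share 0.003 yawdelta -0.36
```

Emit:
apply_moves:
  series: "0.014 0.08 -0.01 0 0;0.014 0.113 0 0 0;0.014 0.113 0 0 0;0.014 0.113 0 0 0;0.014 0.113 0 0 0"

```text
time: 34.08
tool_pos: [521.7, 107.2, 139.5]
tcp_rot: [179.9, 0.2, -10.8]
ft_force: [0.4, 0.4, -0.3]
finger_gap: 42.8
grip_force: 0.0
```

Emit:
apply_moves:
  series: "0.014 0.113 0 0 0;0.014 0.113 0 0 0;0.014 0.113 0 0 0;0.014 0.113 0 0 0;0.014 0.113 0 0 0"

```text
time: 34.5
tool_pos: [510.5, -63.1, 139.7]
tcp_rot: [-180.0, 0.2, -10.8]
ft_force: [0.7, -0.1, 0.0]
finger_gap: 42.7
grip_force: 0.0
```

Emit:
apply_moves:
  series: "0.014 0.113 0 0 0;0.014 0.113 0 0 0;0.014 0.113 0 0 0;0.014 0.113 0 0 0;0.014 0.113 0 0.003 0"

```text
time: 34.92
tool_pos: [499.4, -233.3, 139.6]
tcp_rot: [-179.9, 0.2, -11.2]
ft_force: [0.8, 0.2, -0.2]
finger_gap: 43.1
grip_force: 0.0
```

Emit:
apply_moves:
  series: "0.01 0.111 0 0 0;0 0 0 0 0;0 0 0 0 0;0 0 0 0 0;0 0 0 0 0"

```text
time: 35.33
tool_pos: [497.0, -264.0, 140.5]
tcp_rot: [-179.9, 0.1, -11.1]
ft_force: [0.3, 0.3, -0.7]
finger_gap: 42.5
grip_force: 0.0
```

```bash
python3 look.py; python3 -c "
from h import *
to([496.2,-266,26.5],-11.2)"
```

```text
35.3333 [ 496.96564326 -264.02767576  140.45891737] [-1.79935221e+02  1.01216793e-01 -1.11324695e+01] 42.52910169245159
wrist z9 [320.58757062 256.15254237] (array([ 476.9, -263.2]), 31.9, 27.8, 168.9) z35 [ 485.4 -264.7]
wrist z9 [319.36390533 175.63905325] (array([ 547.4, -277.1]), 84.6, 28.6, 168.9) z35 [ 549.2 -277.3]
top z35 [438.44144144 388.30630631] (array([ 204.7, -308.3]), 140.6, 14.9, 56.6)
top z35 [415.55172414 275.89655172] (array([ 480.3, -260.8]), 23.9, 23.7, 77.9)
top z35 [421.45652174 242.97826087] (array([ 561.2, -275.3]), 48.4, 23.6, 173.4)
top z35 [229.85148515 250.22772277] (array([549.9, 202.6]), 113.1, 22.7, 170.6)
top z35 [207.12745098 245.48039216] (array([562.5, 259.1]), 112.8, 23.0, 171.5)
tool shift mm [ -0.6   2.1 114.6] share [-0.002  0.007  0.382] twist share 0.001 yawdelta -0.11
```

Emit:
apply_moves:
  series: "-0.002 0.006 0.11 0 0;0 0 0.11 0 0;0 0 0.1 0 0;0 0 0.04 0 0;0 0 0.022 0 0"

```text
time: 35.85
tool_pos: [494.8, -265.1, 24.3]
tcp_rot: [-179.9, 0.2, -11.1]
ft_force: [-0.6, 0.2, -0.4]
finger_gap: 42.5
grip_force: 0.0
```

Emit:
apply_moves:
  series: "0 0 0 0 0;0 0 0 0 0;0 0 0 0 0;0 0 0 0 0;0 0 0 0 0"

```text
time: 36.27
tool_pos: [497.4, -267.8, 28.6]
tcp_rot: [179.9, -0.1, -11.2]
ft_force: [0.4, 0.2, -0.3]
finger_gap: 42.8
grip_force: 0.0
```

Emit:
apply_moves:
  series: "0 0 0 0 1;0 0 0 0 1;0 0 0 0 1;0 0 0 0 1;0 0 0 0 1"
  squeeze: 50

```text
time: 36.68
tool_pos: [496.8, -267.5, 27.6]
tcp_rot: [180.0, -0.1, -11.2]
ft_force: [-1.9, -1.0, 5.2]
finger_gap: 24.3
grip_force: 49.5
```

Emit:
apply_moves:
  series: "0 0 0 0 1;0 0 0 0 1"

```text
time: 36.85
tool_pos: [496.8, -267.5, 27.5]
tcp_rot: [180.0, -0.1, -11.2]
ft_force: [-1.1, -0.7, 5.2]
finger_gap: 24.6
grip_force: 49.5
```

Emit:
apply_moves:
  series: "-0.03 0 0 0 1;-0.04 0 0 0 1;-0.04 0 0 0 1;-0.04 0 0 0 1;-0.04 0 0 0 1"

```text
time: 37.27
tool_pos: [439.5, -255.6, 26.6]
tcp_rot: [-180.0, 0.0, -11.2]
ft_force: [0.9, -0.3, 0.9]
finger_gap: 24.0
grip_force: 49.1
```

Emit:
apply_moves:
  series: "-0.03 0 0 0 1;0 0 0 0 1;0 0 0 0 1;0 0 -0.05 0 1;0 0 -0.1 0 1"

```text
time: 37.68
tool_pos: [429.1, -252.2, 68.4]
tcp_rot: [-179.8, 0.4, -11.2]
ft_force: [0.8, -0.1, -0.3]
finger_gap: 23.7
grip_force: 49.0
```

Emit:
apply_moves:
  series: "0 0 -0.1 0 1;0 0 -0.1 0 1;0 0 0 0 1;0 0 0 0 1;0 0 0 0 1"

```text
time: 38.1
tool_pos: [431.8, -254.2, 131.5]
tcp_rot: [-180.0, 0.0, -11.2]
ft_force: [-0.5, 0.5, -0.5]
finger_gap: 23.9
grip_force: 49.0
```

```bash
python3 look.py; python3 -c "
from h import *
to([511.4,150.8,130],-10.8)"
```

```text
38.1 [ 431.7650155  -254.19548982  131.50684476] [-1.79992278e+02  9.27382577e-03 -1.11727869e+01] 23.9366013796889
wrist z9 [339.36111111 355.38888889] (array([ 322.8, -252.8]), 23.1, 16.1, 165.6) z35 [ 340.3 -254.4]
wrist z9 [314.19666667 199.92666667] (array([ 450.1, -256.9]), 188.4, 51.6, 170.3) z35 [ 455.1 -258.1]
top z35 [422.33018868 435.16981132] (array([  95.4, -263.9]), 144.0, 12.4, 52.7)
top z35 [427.11111111 266.7037037 ] (array([ 499.3, -288.9]), 53.1, 29.5, 167.9)
top z35 [229.91176471 250.01960784] (array([549.9, 202.7]), 113.1, 22.5, 170.8)
top z35 [207.12745098 245.48039216] (array([562.5, 259.1]), 112.8, 23.0, 171.5)
tool shift mm [   0.6 -412.5    0.6] share [ 0.002 -1.375  0.002] twist share -0.003 yawdelta 0.38
```

Emit:
apply_moves:
  series: "0 -0.08 0 0 1;0 -0.105 0 0 1;0 -0.105 0 0 1;0 -0.105 0 0 1;0 -0.105 0 0 1"

```text
time: 38.62
tool_pos: [459.8, -105.5, 130.3]
tcp_rot: [-180.0, 0.2, -11.2]
ft_force: [0.5, -0.2, -0.1]
finger_gap: 24.2
grip_force: 49.0
```

Emit:
apply_moves:
  series: "0 -0.105 0 0 1;0 -0.105 0 0 1;0 -0.105 0 0 1;0 -0.105 0 0 1;0 -0.105 0 0 1"

```text
time: 39.03
tool_pos: [490.3, 49.0, 130.3]
tcp_rot: [180.0, 0.1, -11.2]
ft_force: [1.0, -0.6, -1.2]
finger_gap: 24.1
grip_force: 49.0
```

Emit:
apply_moves:
  series: "0.002 -0.105 0 0 1;0 -0.105 0 0 1;0 -0.105 0 -0.003 1;0 -0.035 0 0 1;0 0 0 0 1"

```text
time: 39.45
tool_pos: [511.3, 152.6, 130.4]
tcp_rot: [180.0, 0.1, -10.7]
ft_force: [-0.2, 0.1, -1.1]
finger_gap: 24.2
grip_force: 49.0
```

Emit:
apply_moves:
  series: "0 0 0 0 1;0 0 0 0 1;0 0 0 0 1;0 0 0 0 1;0 0 0 0 1"

```text
time: 39.87
tool_pos: [512.2, 149.3, 131.9]
tcp_rot: [180.0, -0.0, -10.9]
ft_force: [0.0, 0.2, -0.0]
finger_gap: 23.9
grip_force: 49.0
```

```bash
python3 look.py
python3 - <<'E'
from h import *
s=sense();c=cam("wrist");cv2.imwrite("pics/w9.png",c["frame"])
for b in blobs(olive(c["frame"]),200): print("held z",rect(cast(c,b,s['tool_pos'][2]+8)))
to([511.4,150.8,131],-10.8)
E
```

```text
39.8667 [512.17600206 149.3393003  131.94764752] [ 1.79994694e+02 -2.85958923e-03 -1.09212720e+01] 23.931154758348946
wrist z9 [235.43646409 192.66574586] (array([554.2, 204.2]), 118.2, 25.7, 170.7) z35 [556.9 197.4]
wrist z9 [159.30958904 190.93972603] (array([566.6, 261.7]), 118.2, 26.4, 171.6) z35 [568.  249.2]
wrist z9 [314.87317784 222.1574344 ] (array([508.5, 150.2]), 232.8, 50.4, 170.6) z35 [515.6 148.7]
top z35 [222.82978723 405.61702128] (array([174.8, 217.8]), 112.1, 12.6, 102.5)
held z (array([567.5, 170. ]), 59.7, 13.0, 170.6)
held z (array([573.8, 199.1]), 59.8, 13.3, 171.5)
held z (array([544.4, 142.9]), 117.7, 25.4, 170.6)
tool shift mm [-0.9 -0.9  1.2] share [-0.003 -0.003  0.004] twist share -0.001 yawdelta 0.08
```

Emit:
apply_moves:
  series: "-0.002 -0.003 0.11 0 1;0 0 0.11 0 1;0 0 0.11 0 1;0 0 0.05 0 1;0 0 0.02 0 1"

```text
time: 40.43
tool_pos: [508.8, 150.6, 8.3]
tcp_rot: [179.9, 0.3, -10.9]
ft_force: [-0.3, -0.3, -1.5]
finger_gap: 24.3
grip_force: 49.0
```

Emit:
apply_moves:
  series: "0 0 0.01 0 1;0 0 0 0 1;0 0 0 0 1;0 0 0.01 0 1;0 0 0.008 0 1"

```text
time: 40.85
tool_pos: [513.2, 151.6, 5.0]
tcp_rot: [-179.9, -0.2, -10.8]
ft_force: [-0.5, -0.5, -1.2]
finger_gap: 24.1
grip_force: 49.0
```

Emit:
apply_moves:
  series: "0 0 0 0 1;0 0 0 0 1;0 0 0 0 0.5;0 0 0 0 0.3;0 0 0 0 0.2"

```text
time: 41.27
tool_pos: [511.6, 151.3, 3.5]
tcp_rot: [180.0, 0.0, -10.8]
ft_force: [0.3, -0.1, 1.0]
finger_gap: 33.9
grip_force: 0.0
```

Emit:
apply_moves:
  series: "0 0 0 0 0.1;0 0 0 0 0.1;0 0 -0.1 0 0.1;0 0 -0.12 0 0;0 0 -0.12 0 0"

```text
time: 41.68
tool_pos: [510.2, 151.0, 105.4]
tcp_rot: [179.9, 0.2, -10.8]
ft_force: [1.0, 0.2, 0.0]
finger_gap: 42.7
grip_force: 0.0
```

Emit:
apply_moves:
  series: "0 0 -0.13 0 0;0 0 -0.1 0 0;0 0 0 0 0;0 0 0 0 0;0 0 0 0 0"

```text
time: 42.1
tool_pos: [511.4, 151.2, 173.9]
tcp_rot: [180.0, 0.0, -10.8]
ft_force: [-0.2, 0.7, 0.3]
finger_gap: 42.7
grip_force: 0.0
```

```bash
python3 look.py
python3 - <<'E'
from h import *
c=cam("wrist");cv2.imwrite("pics/w10.png",c["frame"])
d=np.radians(-11.07);o=np.array([577.9,-219.7]);r=o+111*np.array([np.cos(d),np.sin(d)]);print(r);to([*r,170],78.9)
E
```

```text
42.1 [511.36582484 151.18419617 173.88801426] [ 1.79986458e+02  3.49438706e-02 -1.08426588e+01] 42.68732161006081
wrist z9 [248.08888889 185.4031746 ] (array([554.3, 204.1]), 117.9, 25.6, 170.7) z35 [556.5 198.4]
wrist z9 [315.66134185 184.34824281] (array([544.1, 144.7]), 118.3, 24.5, 171.0) z35 [547.1 144.1]
wrist z9 [181.88012618 183.90851735] (array([566.6, 261.7]), 118.3, 26.0, 171.6) z35 [567.8 251.1]
top z35 [226.17431193 416.02752294] (array([150.2, 209. ]), 130.2, 14.2, 102.5)
top z35 [256.50943396 241.05660377] (array([568.4, 140.3]), 56.7, 23.0, 171.8)
[ 686.83466005 -241.01290315]
tool shift mm [246.9 351.9   2.1] share [0.823 1.173 0.007] twist share -0.783 yawdelta 89.74
```

View pics/w10.png

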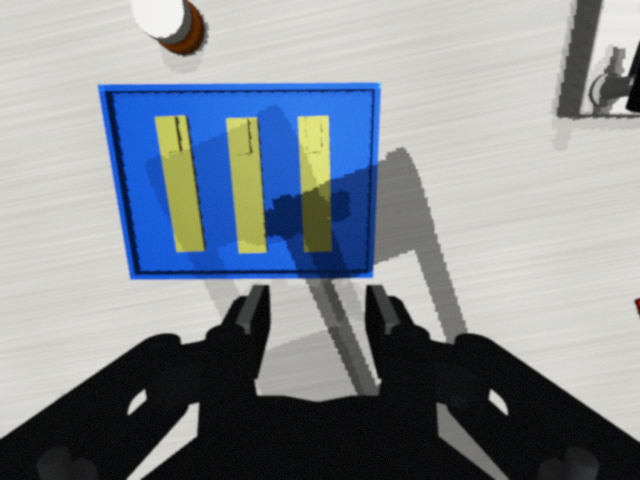

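All three coupons lie flat side by side in the tray, at (180,184), (248,185) and (315,184). Next I'll close the bar.

Emit:
apply_moves:
  series: "0.0686 0.0978 0 0 0.2;0.0686 0.0978 0 0 0.2;0.0686 0.0978 0 0 0.2;0.0686 0.0978 0 0 0.2;0.0686 0.0978 0 0 0.2"

```text
time: 42.67
tool_pos: [584.8, -13.6, 172.8]
tcp_rot: [180.0, 0.2, -10.8]
ft_force: [1.3, -0.1, 0.4]
finger_gap: 34.3
grip_force: 0.0
```

Emit:
apply_moves:
  series: "0.0686 0.0978 0 0 0.2;0.0686 0.0978 0 0 0.2;0.0686 0.0978 0 0 0.2;0.0686 0.0978 0 0 0.2;0.0686 0.0978 0 0 0.2"

```text
time: 43.08
tool_pos: [658.2, -177.0, 172.3]
tcp_rot: [-180.0, 0.2, -10.8]
ft_force: [0.7, 0.1, -0.0]
finger_gap: 34.0
grip_force: 0.0
```

Emit:
apply_moves:
  series: "0.0686 0.0978 0 0 0.2;0.0686 0.0978 0 0 0.2;0 0 0 -0.06 0.2;0 0 0 -0.06 0.2;0 0 0 -0.06 0.2"

```text
time: 43.5
tool_pos: [687.1, -241.7, 171.3]
tcp_rot: [-179.9, 0.2, 10.0]
ft_force: [-0.6, 1.0, -0.0]
finger_gap: 33.9
grip_force: 0.0
```

Emit:
apply_moves:
  series: "0 0 0 -0.06 0.2;0 0 0 -0.06 0.2;0 0 0 -0.06 0.2;0 0 0 -0.06 0.2;0 0 0 -0.06 0.2"

```text
time: 43.92
tool_pos: [687.2, -240.7, 172.2]
tcp_rot: [-179.8, 0.1, 44.5]
ft_force: [0.1, -0.9, 0.1]
finger_gap: 34.0
grip_force: 0.0
```

Emit:
apply_moves:
  series: "0 0 0 -0.06 0.2;0 0 0 -0.06 0.2;0 0 0 -0.06 0.2;0 0 0 -0.06 0.2;0 0 0 -0.06 0.2"

```text
time: 44.33
tool_pos: [687.2, -240.6, 172.2]
tcp_rot: [-179.8, -0.0, 78.9]
ft_force: [-1.0, 0.8, 0.6]
finger_gap: 34.3
grip_force: 0.0
```

Emit:
apply_moves:
  series: "0 0 0 -0.003 0.2;0 0 0 0 0.2;0 0 0 0 0.2;0 0 0 0 0.2;0 0 0 0 0.2"

```text
time: 44.75
tool_pos: [688.0, -241.0, 174.3]
tcp_rot: [-180.0, -0.0, 78.8]
ft_force: [-0.2, -0.2, -0.0]
finger_gap: 34.2
grip_force: 0.0
```

Run:
```python
from h import *
s=sense();print(s['tool_pos'],s['tcp_rot']);c=cam("wrist");cv2.imwrite("pics/w11.png",c["frame"])
m=np.array([687.3,-241.3]);y=np.array([.192,.9814])
print(proj(c,[[*(m+k*y),124] for k in(-50,0,50)]));to([686.9,-241.2,101.5],78.9)
```

```text
[ 687.97676577 -240.95122121  174.27161265] [-1.79979981e+02 -3.98060388e-03  7.87750213e+01]
[[313.9556253  337.76835878]
 [313.50926358 263.52817516]
 [312.99899021 178.6580189 ]]
tool shift mm [-0.6 -1.2 72.9] share [-0.002 -0.004  0.243] twist share -0.001 yawdelta 0.1
```

View pics/w11.png

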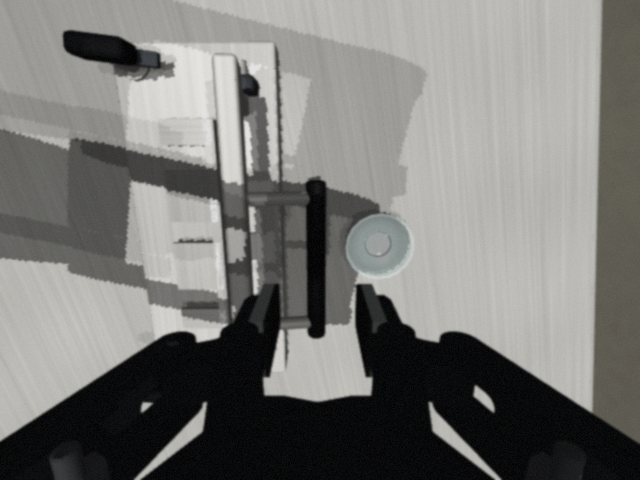

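The rod is up at (317,258), between the fingers, and the dish at (378,245) is well below. I'll descend and grip.

Emit:
apply_moves:
  series: "0 0 0.1 0 0.2;0 0 0.1 0 0.2;0 0 0.043 0 0.2;0 0 0 0 0.2;0 0 0 0 0.2"

```text
time: 45.22
tool_pos: [687.4, -240.7, 101.0]
tcp_rot: [-179.9, -0.0, 78.9]
ft_force: [-0.2, -0.9, 0.9]
finger_gap: 34.0
grip_force: 0.0
```

Emit:
apply_moves:
  series: "0 0 0 0 1;0 0 0 0 1;0 0 0 0 1;0 0 0 0 1;0 0 0 0 1"
  squeeze: 40

```text
time: 45.63
tool_pos: [687.2, -241.1, 104.4]
tcp_rot: [-179.9, 0.0, 78.9]
ft_force: [-12.6, 2.3, 7.4]
finger_gap: 9.9
grip_force: 39.7
```

Emit:
apply_moves:
  series: "0 0 0 0 1;0 0 0 0 1"

```text
time: 45.8
tool_pos: [687.1, -241.1, 104.3]
tcp_rot: [-179.9, 0.0, 78.9]
ft_force: [-12.2, 3.3, 7.1]
finger_gap: 10.2
grip_force: 39.7
```

Run:
```python
import numpy as np
r=np.hypot(82.5,45.5);a0=np.arctan2(45.5,-82.5)
th=np.linspace(1.7,0,21);p=np.c_[r*np.cos(a0-th),r*np.sin(a0-th)]
print("; ".join("0 %.3f %.3f 0 1"%(a,-b) for a,b in np.diff(p,axis=0)/300))
```

```text
0 -0.022 -0.015 0 1; 0 -0.023 -0.013 0 1; 0 -0.024 -0.011 0 1; 0 -0.025 -0.009 0 1; 0 -0.026 -0.007 0 1; 0 -0.026 -0.004 0 1; 0 -0.027 -0.002 0 1; 0 -0.027 0.000 0 1; 0 -0.027 0.002 0 1; 0 -0.026 0.005 0 1; 0 -0.026 0.007 0 1; 0 -0.025 0.009 0 1; 0 -0.024 0.011 0 1; 0 -0.023 0.013 0 1; 0 -0.022 0.015 0 1; 0 -0.021 0.017 0 1; 0 -0.019 0.019 0 1; 0 -0.018 0.020 0 1; 0 -0.016 0.022 0 1; 0 -0.014 0.023 0 1
```

Emit:
apply_moves:
  series: "0 -0.022 -0.015 0 1;0 -0.023 -0.013 0 1;0 -0.024 -0.011 0 1;0 -0.025 -0.009 0 1;0 -0.026 -0.007 0 1"

```text
time: 46.22
tool_pos: [655.2, -234.9, 121.7]
tcp_rot: [179.5, 0.1, 78.9]
ft_force: [9.0, -2.3, 3.9]
finger_gap: 10.4
grip_force: 39.7
```

Emit:
apply_moves:
  series: "0 -0.026 -0.004 0 1;0 -0.027 -0.002 0 1;0 -0.027 0 0 1;0 -0.027 0.002 0 1;0 -0.026 0.005 0 1"

```text
time: 46.63
tool_pos: [617.2, -227.5, 123.6]
tcp_rot: [179.4, 0.1, 78.9]
ft_force: [5.2, 0.3, 12.6]
finger_gap: 10.4
grip_force: 41.9
```

Emit:
apply_moves:
  series: "0 -0.026 0.007 0 1;0 -0.025 0.009 0 1;0 -0.024 0.011 0 1;0 -0.023 0.013 0 1;0 -0.022 0.015 0 1"

```text
time: 47.05
tool_pos: [580.9, -220.4, 106.4]
tcp_rot: [179.5, 0.1, 78.9]
ft_force: [-1.0, 1.8, 12.7]
finger_gap: 10.4
grip_force: 44.4
```

Emit:
apply_moves:
  series: "0 -0.021 0.017 0 1;0 -0.019 0.019 0 1;0 -0.018 0.02 0 1;0 -0.016 0.022 0 1"

```text
time: 47.38
tool_pos: [557.9, -215.8, 81.8]
tcp_rot: [179.7, 0.1, 78.9]
ft_force: [-5.2, 1.3, 10.4]
finger_gap: 10.2
grip_force: 46.2
```

Emit:
apply_moves:
  series: "0 -0.008 0.012 0 1;0 -0.006 0.012 0 1;0 0 0.003 0 1;0 0 0 0 1;0 0 0 0 1"

```text
time: 47.8
tool_pos: [552.1, -214.7, 72.0]
tcp_rot: [180.0, 0.0, 78.9]
ft_force: [-7.2, 1.0, 6.7]
finger_gap: 10.3
grip_force: 46.7
```

Emit:
apply_moves:
  series: "0 -0.003 0.006 0 1;0 -0.002 0.005 0 1;0 0 0 0 1;0 0 0 0 1"

```text
time: 48.13
tool_pos: [551.5, -214.6, 70.7]
tcp_rot: [179.9, 0.1, 78.9]
ft_force: [-12.0, 3.9, 19.1]
finger_gap: 10.6
grip_force: 47.9
```

Emit:
apply_moves:
  series: "0 -0.002 0.006 0 1;0 -0.001 0.005 0 1;0 0 0 0 1;0 0 0 0 1"

```text
time: 48.47
tool_pos: [551.5, -214.7, 70.2]
tcp_rot: [179.7, 0.1, 78.9]
ft_force: [-17.9, 8.3, 37.5]
finger_gap: 10.5
grip_force: 50.1
```

Emit:
apply_moves:
  series: "0 0 -0.004 0 0;0 0 0 0 -0.2;0 0 0 0 -0.2;0 0 -0.1 0 -0.2;0 0 -0.1 0 -0.2"

```text
time: 48.88
tool_pos: [547.9, -212.9, 122.5]
tcp_rot: [-179.7, -0.1, 78.9]
ft_force: [0.3, -0.7, -0.5]
finger_gap: 51.1
grip_force: 0.0
```

Emit:
apply_moves:
  series: "0.108 0 0 0 -0.2;0.108 0 0 0 -0.2;0.108 0 0 0 -0.2;0.108 0 0 0 -0.2;0 0 0 -0.06 -0.2"

```text
time: 49.3
tool_pos: [575.7, -81.4, 124.5]
tcp_rot: [180.0, -0.1, 85.7]
ft_force: [0.4, -0.4, 0.1]
finger_gap: 50.9
grip_force: 0.0
```

Emit:
apply_moves:
  series: "0 0 0 -0.06 -0.2;0 0 0 -0.06 -0.2;0 0 0 -0.06 -0.2;0 0 0 -0.06 -0.2;0 0 0 -0.06 -0.2"

```text
time: 49.72
tool_pos: [574.9, -86.5, 124.3]
tcp_rot: [-180.0, -0.0, 120.5]
ft_force: [-0.5, 0.5, -0.1]
finger_gap: 51.5
grip_force: 0.0
```

Emit:
apply_moves:
  series: "0 0 0 -0.06 -0.2;0 0 0 -0.06 -0.2;0 0 0 -0.06 -0.2;0 0 0 -0.06 -0.2;0 0 0 -0.06 -0.2"

```text
time: 50.13
tool_pos: [574.9, -86.7, 124.3]
tcp_rot: [180.0, -0.0, 154.9]
ft_force: [-1.2, -0.1, -0.3]
finger_gap: 51.1
grip_force: 0.0
```

Emit:
apply_moves:
  series: "0 0 0 -0.06 -0.2;0 0 0 -0.006 -0.2;0 0 0 0 -0.2;0 0 0 0 -0.2;0 0 0 0 -0.2"

```text
time: 50.55
tool_pos: [574.9, -86.7, 124.4]
tcp_rot: [-180.0, -0.0, 161.9]
ft_force: [0.3, -0.9, 0.5]
finger_gap: 51.0
grip_force: 0.0
```

Run:
```python
from h import *
to([575.9,-86.8,57],162.1);t=cam("top")
for b in blobs(olive(t["frame"])): print("top z9",b.mean(0),rect(cast(t,b,9)))
```

```text
tool shift mm [-0.9  0.3 67.5] share [-0.003  0.001  0.225] twist share -0.002 yawdelta 0.19
top z9 [347.10752688 347.4516129 ] (array([303.9, -88.1]), 118.6, 12.8, 75.9)
top z9 [253.47058824 253.51960784] (array([542.3, 147.2]), 115.7, 22.7, 171.1)
top z9 [229.92156863 250.01960784] (array([552.1, 207.2]), 115.7, 23.0, 170.8)
top z9 [207.1372549  245.48039216] (array([564.9, 264.9]), 115.4, 23.4, 171.8)
```

Emit:
apply_moves:
  series: "-0.003 0.001 0.1 0 -0.2;0 0 0.08 0 -0.2;0 0 0.045 0 -0.2;0 0 0 0 -0.2;0 0 0 0 -0.2"

```text
time: 51.02
tool_pos: [575.2, -86.5, 56.3]
tcp_rot: [-180.0, -0.1, 162.0]
ft_force: [-0.5, 0.5, -0.5]
finger_gap: 51.4
grip_force: 0.0
```

Emit:
apply_moves:
  series: "0 0 0 0 1;0 0 0 0 1;0 0 0 0 1;0 0 0 0 1;0 0 0 0 1"

```text
time: 51.43
tool_pos: [577.1, -87.2, 58.8]
tcp_rot: [-180.0, 0.2, 162.1]
ft_force: [-0.8, -0.9, 7.7]
finger_gap: 13.2
grip_force: 40.3
```

Emit:
apply_moves:
  series: "0 0 0 0 1;0 0 0 0 1"

```text
time: 51.6
tool_pos: [577.1, -87.3, 58.8]
tcp_rot: [-180.0, 0.2, 162.1]
ft_force: [-1.8, -1.5, 5.7]
finger_gap: 13.2
grip_force: 40.3
```

Emit:
apply_moves:
  series: "0 0 0 0.046 1;0 0 0 0.046 1;0 0 0 0.046 1;0 0 0 0.046 1;0 0 0 0.046 1"

```text
time: 52.02
tool_pos: [576.9, -87.5, 58.8]
tcp_rot: [180.0, 0.2, 135.5]
ft_force: [-3.0, -2.8, 6.4]
finger_gap: 12.8
grip_force: 40.4
```

Emit:
apply_moves:
  series: "0 0 0 0.046 1;0 0 0 0.046 1;0 0 0 0.046 1;0 0 0 0.046 1;0 0 0 0.046 1"

```text
time: 52.43
tool_pos: [576.7, -87.8, 58.8]
tcp_rot: [179.9, 0.1, 109.1]
ft_force: [-4.5, -3.8, 8.5]
finger_gap: 13.1
grip_force: 40.5
```

Emit:
apply_moves:
  series: "0 0 0 0.046 1;0 0 0 0.046 1;0 0 0 0.046 1;0 0 0 0.046 1;0 0 0 0.046 1"

```text
time: 52.85
tool_pos: [576.4, -87.8, 58.8]
tcp_rot: [179.9, 0.1, 82.7]
ft_force: [-6.5, -4.0, 9.4]
finger_gap: 13.5
grip_force: 40.7
```

Emit:
apply_moves:
  series: "0 0 0 0.046 1;0 0 0 0 1;0 0 0 0 1;0 0 0 0 1"

```text
time: 53.18
tool_pos: [576.3, -87.8, 58.8]
tcp_rot: [179.9, 0.1, 77.8]
ft_force: [-5.4, -3.4, 9.0]
finger_gap: 13.0
grip_force: 41.3
```

Run:
```python
from h import *
s=sense();print(s['tool_pos'],s['tcp_rot'],s['wrist_torque'],s['ft_force'])
```

```text
[576.33600965 -87.78620293  58.78243404] [1.79923890e+02 9.90528387e-02 7.77648306e+01] [-0.71141271  1.02628522  0.55020018] [-5.41310251 -3.40961652  8.98655101]
```

Emit:
apply_moves:
  series: "0 0 0 0.013 1;0 0 0 0 1;0 0 0 0 1"

```text
time: 53.43
tool_pos: [576.3, -87.8, 58.8]
tcp_rot: [179.9, 0.1, 76.3]
ft_force: [-6.3, -3.5, 9.1]
finger_gap: 13.7
grip_force: 47.2
```

Run:
```python
from h import *
s=sense();print(s['tool_pos'],s['tcp_rot'],s['wrist_torque'],s['ft_force'])
```

```text
[576.33476127 -87.81899411  58.78870934] [1.79917959e+02 1.12592332e-01 7.63113670e+01] [-0.65419365  1.04274194  0.9983018 ] [-6.26114609 -3.46931109  9.12344803]
```

Emit:
apply_moves:
  series: "0 0 0 -0.01 0;0 0 0 0 -0.2;0 0 0 0 -0.2;0 0 -0.1 0 -0.2;0 0 -0.13 0 -0.2"

```text
time: 53.85
tool_pos: [572.4, -85.7, 122.0]
tcp_rot: [-179.5, -0.0, 77.4]
ft_force: [1.8, 0.0, 0.7]
finger_gap: 51.3
grip_force: 0.0
```

Emit:
apply_moves:
  series: "-0.108 0.003 0 0 -0.2;-0.108 0.003 0 0 -0.2;-0.108 0.003 0 0 -0.2;-0.108 0.003 0 0 -0.2;-0.108 0.003 0 0 -0.2"

```text
time: 54.27
tool_pos: [544.7, -247.0, 126.0]
tcp_rot: [180.0, -0.0, 77.4]
ft_force: [0.5, 0.5, 0.0]
finger_gap: 51.0
grip_force: 0.0
```

Emit:
apply_moves:
  series: "-0.108 0.003 0 0 -0.2;-0.108 0.003 0 0 -0.2;-0.108 0.003 0 0 -0.2;0 0 0 -0.06 -0.2;0 0 0 -0.06 -0.2"

```text
time: 54.68
tool_pos: [525.6, -343.3, 125.7]
tcp_rot: [180.0, 0.0, 91.2]
ft_force: [-0.2, 0.9, -0.9]
finger_gap: 51.2
grip_force: 0.0
```

Emit:
apply_moves:
  series: "0 0 0 -0.06 -0.2;0 0 0 -0.06 -0.2;0 0 0 -0.06 -0.2;0 0 0 -0.06 -0.2;0 0 0 -0.06 -0.2"

```text
time: 55.1
tool_pos: [526.4, -341.0, 125.7]
tcp_rot: [180.0, -0.0, 125.8]
ft_force: [0.5, 0.4, -0.1]
finger_gap: 51.0
grip_force: 0.0
```

Emit:
apply_moves:
  series: "0 0 0 -0.06 -0.2;0 0 0 -0.06 -0.2;0 0 0 -0.06 -0.2;0 0 0 -0.06 -0.2;0 0 0 -0.06 -0.2"

```text
time: 55.52
tool_pos: [526.5, -341.0, 125.7]
tcp_rot: [180.0, -0.0, 160.2]
ft_force: [0.4, 0.5, -0.5]
finger_gap: 51.0
grip_force: 0.0
```

Emit:
apply_moves:
  series: "0 0 0 -0.019 -0.2;0 0 0 0 -0.2;0 0 0 0 -0.2;0 0 0 0 -0.2;0 0 0 0 -0.2"

```text
time: 55.93
tool_pos: [526.4, -341.1, 125.9]
tcp_rot: [180.0, -0.0, 162.0]
ft_force: [0.7, 0.3, -0.1]
finger_gap: 51.1
grip_force: 0.0
```

Run:
```python
from h import *
to([526,-341.9,57],162.1)
```

```text
tool shift mm [ 0.3 -0.9 69. ] share [ 0.001 -0.003  0.23 ] twist share -0.001 yawdelta 0.1
```

Emit:
apply_moves:
  series: "0 -0.003 0.1 0 -0.2;0 0 0.08 0 -0.2;0 0 0.05 0 -0.2;0 0 0 0 -0.2;0 0 0 0 -0.2"

```text
time: 56.35
tool_pos: [525.4, -341.5, 56.0]
tcp_rot: [180.0, -0.1, 162.0]
ft_force: [-0.6, -0.2, 1.0]
finger_gap: 51.4
grip_force: 0.0
```

Emit:
apply_moves:
  series: "0 0 0 0 1;0 0 0 0 1;0 0 0 0 1;0 0 0 0 1;0 0 0 0 1"

```text
time: 56.77
tool_pos: [527.3, -342.7, 58.9]
tcp_rot: [-180.0, 0.2, 162.1]
ft_force: [-0.4, 1.5, 6.6]
finger_gap: 13.0
grip_force: 40.2
```

Emit:
apply_moves:
  series: "0 0 0 0 1;0 0 0 0 1"

```text
time: 56.93
tool_pos: [527.3, -342.6, 58.9]
tcp_rot: [-180.0, 0.2, 162.1]
ft_force: [-1.0, 2.6, 6.1]
finger_gap: 13.4
grip_force: 40.2
```

Emit:
apply_moves:
  series: "0 0 0 0.046 1;0 0 0 0.046 1;0 0 0 0.046 1;0 0 0 0.046 1;0 0 0 0.046 1"

```text
time: 57.35
tool_pos: [527.0, -343.0, 58.9]
tcp_rot: [-180.0, 0.2, 135.5]
ft_force: [-2.1, -0.4, 7.0]
finger_gap: 13.2
grip_force: 40.2
```

Emit:
apply_moves:
  series: "0 0 0 0.046 1;0 0 0 0.046 1;0 0 0 0.046 1;0 0 0 0.046 1;0 0 0 0.046 1"

```text
time: 57.77
tool_pos: [526.7, -343.2, 58.9]
tcp_rot: [180.0, 0.2, 109.1]
ft_force: [-3.7, -0.9, 6.7]
finger_gap: 13.1
grip_force: 40.4
```

Emit:
apply_moves:
  series: "0 0 0 0.046 1;0 0 0 0.046 1;0 0 0 0.046 1;0 0 0 0.046 1;0 0 0 0.046 1"

```text
time: 58.18
tool_pos: [526.3, -343.2, 58.9]
tcp_rot: [179.9, 0.1, 82.7]
ft_force: [-4.5, -0.6, 9.3]
finger_gap: 13.3
grip_force: 40.6
```

Emit:
apply_moves:
  series: "0 0 0 0.046 1;0 0 0 0.01 1;0 0 0 0 1;0 0 0 0 1"

```text
time: 58.52
tool_pos: [526.2, -343.2, 58.9]
tcp_rot: [179.9, 0.1, 76.6]
ft_force: [-5.7, -0.8, 7.6]
finger_gap: 13.4
grip_force: 45.1
```

Run:
```python
from h import *
s=sense();print(s['tool_pos'],s['tcp_rot'],s['wrist_torque'],s['ft_force'])
```

```text
[ 526.24433733 -343.17492804   58.92332369] [1.79945034e+02 1.23120300e-01 7.66438181e+01] [-0.01908505  0.97711606  0.93330424] [-5.7453794  -0.79539216  7.55826403]
```

Torque of 0.93 N m shows the stop is reached. I'll release, rise over the clamp and check everything.

Emit:
apply_moves:
  series: "0 0 0 -0.008 0;0 0 0 0 -0.2;0 0 0 0 -0.2;0 0 -0.1 0 -0.2;0 0 -0.13 0 -0.2"

```text
time: 58.93
tool_pos: [523.2, -339.7, 121.5]
tcp_rot: [-179.5, -0.2, 77.5]
ft_force: [-0.0, -0.8, 0.0]
finger_gap: 51.0
grip_force: 0.0
```

Emit:
apply_moves:
  series: "0 -0.1 -0.13 0 -0.2;0 -0.1 -0.13 0 -0.2;0.1 -0.1 0 0 -0.2;0.1 -0.1 0 0 -0.2;0.08 -0.1 0 0 -0.2"

```text
time: 59.35
tool_pos: [407.0, -229.7, 192.5]
tcp_rot: [179.9, 0.0, 77.5]
ft_force: [1.2, 0.9, 0.7]
finger_gap: 51.4
grip_force: 0.0
```

Emit:
apply_moves:
  series: "0 0 0 0 -0.2;0 0 0 0 -0.2;0 0 0 0 -0.2;0 0 0 0 -0.2;0 0 0 0 -0.2"

```text
time: 59.77
tool_pos: [408.4, -231.8, 192.3]
tcp_rot: [180.0, 0.0, 77.5]
ft_force: [-0.6, 0.1, 0.3]
finger_gap: 51.1
grip_force: 0.0
```

Run:
```python
from h import *
s=sense();print(s['tool_pos'],s['tcp_rot']);c=cam("wrist");t=cam("top")
v=np.hstack([cv2.resize(c["frame"],(400,300)),cv2.resize(t["frame"][180:340,170:490],(400,200),interpolation=2)[:, :][:200] if 0 else cv2.resize(t["frame"][120:360,170:490],(400,300))]);cv2.imwrite("pics/f.png",v)
cv2.imwrite("pics/f.png",v); np.savez("wf.npz",**c)
for b in blobs(olive(t["frame"])): print("top z9",b.mean(0),rect(cast(t,b,9)))
```

```text
[ 408.4312167  -231.80562038  192.32694858] [1.79969571e+02 1.51695052e-02 7.74783516e+01]
top z9 [399.55555556 470.33333333] (array([   3.9, -210.1]), 87.3, 14.3, 51.1)
top z9 [253.40776699 253.72815534] (array([542.3, 147.2]), 115.7, 22.7, 171.0)
top z9 [229.91176471 250.01960784] (array([552. , 207.1]), 115.7, 23.2, 170.6)
top z9 [207.1372549  245.48039216] (array([564.9, 264.9]), 115.4, 23.4, 171.8)
```

View pics/f.png

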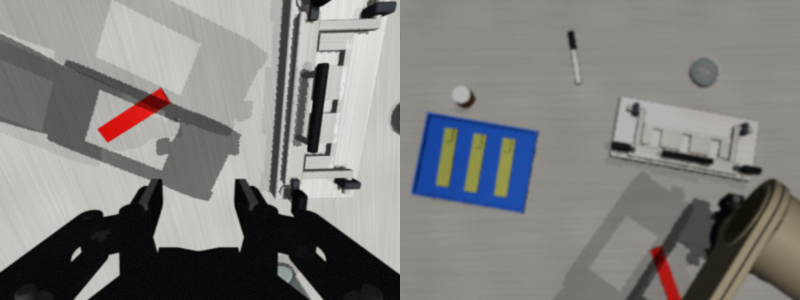

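The final view shows the bar down, with the rod at (687,157), and both knobs lying along the bar at (621,147) and (748,170). All three coupons lie flat in the tray at about (447,157), (475,162) and (505,167), and the other things are where they were.

```bash
python3 -c "
from bench import hand_in
print(hand_in())"
```

```text
the job is handed in; nothing more can be done
None
```

The job is handed in: all three coupons lie flat and side by side in the tray, the bar is down, both knobs are turned back to their locked stops, and I saw no change in the other bench items near the tray and clamp.

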